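Stack the cut bars on the sloping rack and close the keeper

ROBOT

A 6-joint arm with a two-finger parallel gripper is mounted at the origin on a cart in front of the work surface, level with it; the furniture and walls round the work are solid. World frame = base frame: x ahead of the robot, y to its left, z up, the work surface at z = 0. Lengths are in m, angles in rad, forces in N, time in s.
With the tool pointing down it reaches from about 0.25 to 0.725 m from the base axis. Payload 4 kg.
Tool frame: the origin (TCP) lies on the centre line of the jaws, within the pads' length; the fingertips stand ahead of it and the grasp point (between the pads) lies 11 mm behind it (bot.tip_extent is the z of the fingertips in the tool frame, in m); z points along the fingers, y is the direction in which the jaws open and shut (so a half turn about z gives the same grasp; the last joint's range is limited). The gripper opens to 85 mm and grips with 20 to 120 N. Pads are 22 mm wide; open, the fingers measure 114 mm over their backs; the gripper's body (76 mm by 85 mm) begins 54 mm behind the grasp point. The pads swing forward as they close: fully open they stand 13 mm farther back than shut.
Start: joints at [0, 0.241, 0.005, 1.335, 0, 1.571], TCP at [0.5, -0, 0.239] pointing down, gripper open.
Joint ranges: [-2.72, 2.72], [-1.05, 1.87], [-1.09, 1.28], [-1.99, 2.15], [-1.42, 1.44], [-3.14, 3.14]. Speed limits (rad/s): [2.79, 2.79, 3.14, 3.14, 3.14, 3.14].

INTERFACE

Orientations are given as a unit quaternion [x, y, z, w].
In Python, from workcell import bot gives the robot as it stands.
- The arm moves only by the shell command python3 -m jog 'ROWS'. ROWS is JSON, a list that holds one entry, the list of rows, each a list of 7 numbers: the shift along the world's x, y, z in m, then the turn, a rotation vector about the world's x, y, z in degrees, then the closure in counts, from 0 (fully open) to 255 (shut). In form: [[[tx, ty, tz, ax, ay, az, fingers], ...]]. A call has 1 to 10 rows; each row is the pose to reach, as a shift and turn from the pose commanded when the call began; what a row does not reach only later rows make up. A row lasts 1/12 s, in which the tool goes at most 41.7 mm and 7.16 degrees, less where a joint would pass 70% of its speed; a pose out of reach is approached as far as the arm can. A call with a gripper value outside its range is refused whole. The fingers move at their own pace and stop on an object; the grip force is fixed at half the most. Time passes only in rows, so rows that repeat a pose let the fingers close. It gives the time, the measured TCP pose, the force and the opening at its end, in the units of the state.
- bot.get_obs(): the state, without advancing time (a new reading comes with each control period).
- bot.camera(name): name is "scene" or "side" or "wrist"; returns the picture (420x560x3 uint8, blue, green, red); there is no depth.
- bot.camera_model(name): a dict with "K" (3x3 intrinsics, pixels), "T" (4x4, takes a point from camera to world coordinates). Camera axes: x right, y down, z forward; pixel columns grow to the right and rows downward; lengths in m; the calibration is good to about 2 mm. A picture is of the moment at which its call begins: read the wrist's pose just before it. camera_model takes no time and is no camera call; for the wrist camera it gives the pose at the moment of the call.
- bot.job_done(): hands the job in, once; it reports no verdict.
The state is a dict: "clock": time; "joint_pos": joint angles; "joint_vel": joint speeds; "tau": joint torques, N m; "eef_pos": TCP position; "tool_rot": TCP orientation; "ft_force": force on the tool from outside, world axes, zero at the start; "ft_torque": the same for the moment, N m; "grip_width": finger opening in m.
Only numpy, scipy, OpenCV 4.12 (cv2) and the standard library are available. Lean on these libraries where they do the work, as an engineer would, in place of code of your own. Each camera call takes 0.05 s, during which the arm holds its last target. There are 200 camera calls.

TASK

Load the sloping rack with the cut bars: swing its U-shaped keeper right back so that it stays open, then lay every flat steel bar from the bench on the shelf, one flat on top of another, each with its long edge right against the two stop plates at the low end and the bars centred on the shelf's width. With all bars stacked, swing the keeper down so that it rests on the stack and let go; leave everything else on the bench where it is.

Things in the scene. Friction and masses are not known exactly. Their poses are not given: they have to be found in the camera images.
- rack: sloping loading rack screwed to the bench, place and yaw vary: grey base plate 145 x 214 x 8 mm; origin on the bench under the shelf's stop line, mid-width; x level in the uphill direction (away from the robot at yaw 0), y along the shelf's width, z up. The base reaches from x = -33 to 113 mm
- shelf: the rack's sloping aluminium shelf (fixed), rising at 20 degrees along its +x. Origin on the surface, mid-width, at the inner face of the stops, 55 mm above the bench; y across the width, z square out of the surface. Two halves, y 50 to 105 mm either side, x 0 to 88, joined by a cross rail at x 88 to 112. The 100 mm gap between them is open 30 mm deep: fingers may go there
- shelf_stop (a point): on the shelf at the foot of the backstop, mid-width. The backstop is two upright plates at the low, near end, inner faces at shelf x = 0, 8 mm thick, 44 mm high, at y 54.5 to 100 mm either side; nothing stands between them
- shelf_seat (a point): point on the shelf surface (shelf x = 21 mm, y = 0) where the lowest bar's origin belongs, the bar's length along the shelf's y; each further bar 8 mm farther out along the shelf's z. A bar does not slide down the slope by itself: it must be put or pushed against the stops
- keeper (a joint): hinge of the keeper, a U-shaped bail of 10 mm rod, 0.25 kg, about the shelf's y. 0: parallel to the shelf (end of travel); grows as it swings up and back; 1.92 points straight up; 2.3 fully open, end stop. Almost no friction: below 1.92 it falls down, beyond that it falls back and stays. Resting on 3 bars it reads about 0.2, on 4 about 0.3
- keeper_grip (a point): middle of the keeper's grip: a black sleeve 14 mm thick, 62 mm long along the shelf's y, between the two side arms (at y = +-40 mm), 145 mm from the hinge axis; at joint 0 it stands 45 mm downhill of the stop line, 18 mm out from the shelf's plane. It may turn in the fingers
- keeper_hinge (a point): point on the keeper's hinge axis, mid-width: shelf x = 100 mm, z = 18 mm
- bar_1: flat steel bar 235 x 42 x 8 mm, dark mill scale, about 0.6 kg; origin at the centre of its underside, y along its length, x across its width, z up. Lies flat on the bench to the right of the rack; may be absent
- bar_2: flat steel bar 232 x 42 x 8 mm, dark mill scale, about 0.6 kg; origin at the centre of its underside, y along its length, x across its width, z up. Lies flat on the bench to the right of the rack; may be absent
- bar_3: flat steel bar 229 x 42 x 8 mm, dark mill scale, about 0.6 kg; origin at the centre of its underside, y along its length, x across its width, z up. Lies flat on the bench to the right of the rack; may be absent
- bar_4: flat steel bar 226 x 42 x 8 mm, dark mill scale, about 0.6 kg; origin at the centre of its underside, y along its length, x across its width, z up. Lies flat on the bench to the right of the rack; may be absent
- angle_big: short angle iron, 99 x 42 x 42 mm, bystander, not to be disturbed
- square: try square, 168 x 96 x 14 mm, bystander behind the bars, not to be disturbed
- scriber: scriber, a thin steel rod 139 x 10 x 9 mm, bystander near the robot between the bars and the rack, not to be disturbed

How it is judged:
On the way, in this order (a step that is already met when the one before it is completed fails the run):
1. the keeper is swung back past upright, so that it stays open (value of joint keeper above 2 rad), for 0.3 s.
2. with the keeper open, every bar lies stacked on the shelf against the stops (x of bar_1 in the frame of shelf between 0.016 and 0.0265 m and y of bar_1 in the frame of shelf between -0.015 and 0.015 m and z of bar_1 in the frame of shelf between -0.004 and 0.036 m and angle between the y axis of each of bar_1, bar_2, bar_3, bar_4 and the y axis of shelf, either way round below 0.06 rad and angle between the z axis of each of bar_1, bar_2, bar_3, bar_4 and the z axis of shelf, either way round below 0.06 rad and x of bar_2 in the frame of shelf between 0.016 and 0.0265 m and y of bar_2 in the frame of shelf between -0.015 and 0.015 m and z of bar_2 in the frame of shelf between -0.004 and 0.036 m and x of bar_3 in the frame of shelf between 0.016 and 0.0265 m and y of bar_3 in the frame of shelf between -0.015 and 0.015 m and z of bar_3 in the frame of shelf between -0.004 and 0.036 m and x of bar_4 in the frame of shelf between 0.016 and 0.0265 m and y of bar_4 in the frame of shelf between -0.015 and 0.015 m and z of bar_4 in the frame of shelf between -0.004 and 0.036 m and value of joint keeper above 1.2 rad), for 0.2 s.
At the end, for the whole second after the job is handed in: every bar that is present lies flat on the shelf or on another bar (within 0.06 rad of the slope and of the shelf's width direction), its long edge within 5 mm of the stop plates, its middle within 15 mm of the shelf's middle; the keeper is down (joint below 0.5) and everything is at rest (x of bar_1 in the frame of shelf between 0.016 and 0.0265 m and y of bar_1 in the frame of shelf between -0.015 and 0.015 m and z of bar_1 in the frame of shelf between -0.004 and 0.036 m and angle between the y axis of each of bar_1, bar_2, bar_3, bar_4 and the y axis of shelf, either way round below 0.06 rad and angle between the z axis of each of bar_1, bar_2, bar_3, bar_4 and the z axis of shelf, either way round below 0.06 rad and x of bar_2 in the frame of shelf between 0.016 and 0.0265 m and y of bar_2 in the frame of shelf between -0.015 and 0.015 m and z of bar_2 in the frame of shelf between -0.004 and 0.036 m and x of bar_3 in the frame of shelf between 0.016 and 0.0265 m and y of bar_3 in the frame of shelf between -0.015 and 0.015 m and z of bar_3 in the frame of shelf between -0.004 and 0.036 m and x of bar_4 in the frame of shelf between 0.016 and 0.0265 m and y of bar_4 in the frame of shelf between -0.015 and 0.015 m and z of bar_4 in the frame of shelf between -0.004 and 0.036 m and value of joint keeper below 0.5 rad and velocity of joint keeper between -0.05 and 0.05 rad/s and linear speed of each of bar_1, bar_2, bar_3, bar_4 below 0.02 m/s); the robot touches nothing.
It fails at once if a bystander (angle iron, try square, scriber) is shifted by more than 4 cm (distance of any of angle_big, square, scriber from where it was at the start of the episode above 0.04 m).
Of bar_1, bar_2, bar_3, bar_4 only 3 to 4 are there at a start; the rules pass over those that are not, and their reading is None.
At some moment in a run one of bar_1, bar_2, bar_3, bar_4 may be knocked a few centimetres aside while the robot is not near it.
Once in a run the grip may slacken for a moment while it holds something.
It also fails if it takes over 210 s, if anything falls off the work surface, if the arm or the gripper's body presses on something with over 40 N, if the wrist force passes 120 N, or if a joint passes its speed limit or range.

## Working session

There is one attempt and no reset: what is moved stays moved. The work goes in short steps, Python scripts to look and compute and a shell command to move; the robot and the scene stay as the last step left them, time stands still between calls to the robot, and variables do not carry over. Pictures are saved under pics/ and viewed, about 12 in all and at most 16, crops included, and the job is handed in when it is done.

```bash
ls; mkdir -p pics; python3 - <<'E'
from workcell import bot
import cv2,numpy as np
np.set_printoptions(precision=4,suppress=True)
for n in ["scene","side"]:
    im=bot.camera(n); cv2.imwrite(f"pics/{n}0.png",im)
    m=bot.camera_model(n); print(n,m["K"],m["T"])
im=bot.camera("wrist"); cv2.imwrite("pics/wrist0.png",im); m=bot.camera_model("wrist"); print(m)
print(bot.get_obs(),bot.tip_extent)
E
```

```text
pics
scene [[416.794    0.     286.1357]
 [  0.     416.794  212.1704]
 [  0.       0.       1.    ]] [[-0.8943 -0.2146  0.3926  0.1487]
 [-0.4474  0.4399 -0.7787  0.7237]
 [-0.0056 -0.872  -0.4894  0.5797]
 [ 0.      0.      0.      1.    ]]
side [[429.7197   0.     276.0968]
 [  0.     429.7197 210.4428]
 [  0.       0.       1.    ]] [[ 0.9724 -0.084   0.2175  0.3232]
 [-0.2331 -0.3278  0.9156 -1.1494]
 [-0.0056 -0.941  -0.3383  0.5021]
 [ 0.      0.      0.      1.    ]]
{'K': array([[349.2307,   0.    , 274.253 ],
       [  0.    , 349.2307, 206.0732],
       [  0.    ,   0.    ,   1.    ]]), 'T': array([[ 1.    ,  0.0006, -0.0028,  0.5008],
       [-0.0003, -0.95  , -0.3124,  0.0808],
       [-0.0029,  0.3124, -0.95  ,  0.3731],
       [ 0.    ,  0.    ,  0.    ,  1.    ]])}
{'clock': 0.15, 'joint_pos': array([-0.    ,  0.2412,  0.0041,  1.3352, -0.    ,  1.5708]), 'joint_vel': array([ 0.    , -0.003 ,  0.0042, -0.0028, -0.0002,  0.    ]), 'tau': array([ -0.0016, -37.2633,  25.2638,   0.0123,  -0.    ,   0.    ]), 'eef_pos': array([ 0.4996, -0.    ,  0.2386]), 'tool_rot': array([ 0.7071,  0.7071, -0.0006, -0.0005]), 'ft_force': array([ 0.3296, -0.0336,  0.3421]), 'ft_torque': array([-0.0469,  0.0212,  0.022 ]), 'grip_width': 0.08539963457707445} 0.008
```

View pics/scene0.png

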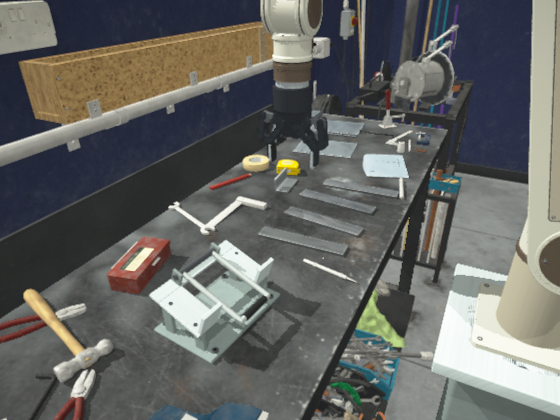

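View pics/side0.png

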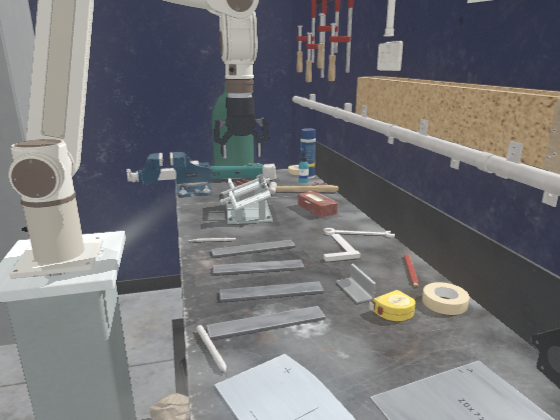

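```bash
cat > h.py <<'E'
import numpy as np,cv2
from workcell import bot
np.set_printoptions(precision=4,suppress=True)
def ray(m,uv):
    d=np.linalg.inv(m["K"])@np.array([uv[0],uv[1],1.]); T=m["T"]
    return T[:3,3],T[:3,:3]@d
def onz(m,uv,z=0.):
    o,d=ray(m,uv); return o+d*(z-o[2])/d[2]
def proj(m,p):
    T=np.linalg.inv(m["T"]); q=m["K"]@(T[:3,:3]@np.asarray(p,float)+T[:3,3]); return q[:2]/q[2]
def tri(m1,u1,m2,u2):
    o1,d1=ray(m1,u1);o2,d2=ray(m2,u2)
    s=np.linalg.lstsq(np.c_[d1,-d2],o2-o1,rcond=None)[0]
    a=o1+d1*s[0];b=o2+d2*s[1]; return (a+b)/2,np.linalg.norm(a-b)
E
python3 - <<'E'
from h import *
a=cv2.imread("pics/scene0.png")[225:365,140:290]; b=cv2.imread("pics/side0.png")[165:235,200:290]
a=cv2.resize(a,None,fx=4,fy=4,interpolation=3); b=cv2.resize(b,None,fx=6,fy=6,interpolation=3)
cv2.imwrite("pics/rackA.png",a); cv2.imwrite("pics/rackB.png",b)
s=bot.camera_model("side")
for uv in [(253,248),(257,267),(271,291),(265,320)]: print(onz(s,uv,.008))
s=bot.camera_model("scene")
for uv in [(305,241),(323,219),(337,201),(365,187),(330,270)]: print(onz(s,uv,.008))
E
```

```text
[ 0.5089 -0.092   0.008 ]
[ 0.4978 -0.2052  0.008 ]
[ 0.5058 -0.3268  0.008 ]
[ 0.4694 -0.4332  0.008 ]
[ 0.4993 -0.0751  0.008 ]
[ 0.5002 -0.1959  0.008 ]
[ 0.503  -0.3114  0.008 ]
[ 0.4573 -0.4383  0.008 ]
[0.4001 0.0081 0.008 ]
```

View pics/rackA.png

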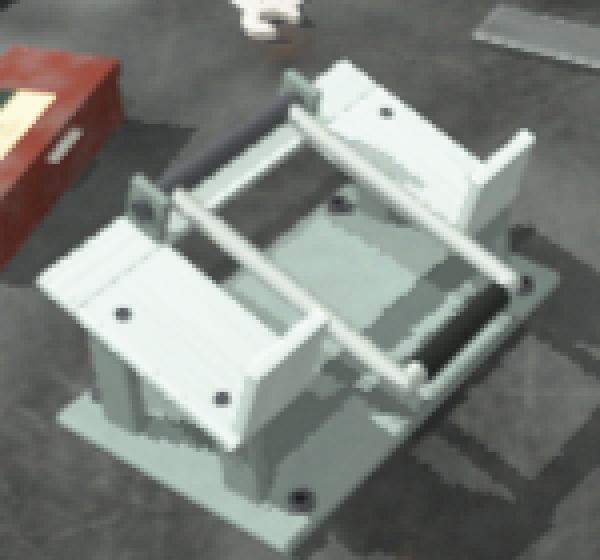

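View pics/wrist0.png

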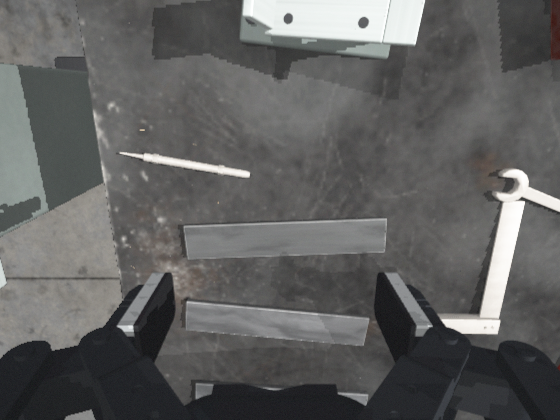

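```bash
python3 - <<'E'
from h import *
s=bot.camera_model("scene")
c=lambda u,v:(u/4+140-.4,v/4+225-.4)
L,N,R=[onz(s,c(*p),.008) for p in [(60,415),(285,549),(558,272)]]
print(L,N,R,np.linalg.norm(L-N),np.linalg.norm(R-N))
yv=(N-R)[:2];yaw=np.arctan2(-yv[0],yv[1]);xv=(L-N)[:2];print(np.degrees(yaw),np.degrees(np.arctan2(xv[1],xv[0])))
# grip ends
for p in [(423,368),(505,290)]: print(onz(s,c(*p),.055-.045*np.sin(.349)+.018*np.cos(.349)))
w=bot.camera_model("wrist")
for p in [[(184,226),(386,219),(387,251),(187,259)],[(187,298),(369,318),(365,346),(186,330)]]:
    q=np.array([onz(w,x,.008) for x in p]); print(q[:,:2], q.mean(0), np.degrees(np.arctan2(*( (q[1]+q[2]-q[0]-q[3])[[1,0]]))))
E
```

```text
[0.6299 0.3209 0.008 ] [0.489  0.3386 0.008 ] [0.4671 0.1271 0.008 ] 0.14203151778067766 0.21265337585432084
-5.8911225419160695 -7.182138645532009
[0.464  0.2617 0.0565]
[0.4566 0.2002 0.0565]
[[ 0.3985 -0.0628]
 [ 0.6241 -0.0543]
 [ 0.6292 -0.0934]
 [ 0.3986 -0.1038]] [ 0.5126 -0.0786  0.008 ] 2.3819257195895354
[[ 0.3945 -0.1559]
 [ 0.6161 -0.1839]
 [ 0.6146 -0.2256]
 [ 0.3897 -0.2019]] [ 0.5037 -0.1918  0.008 ] -6.6033760569511815
```

```bash
python3 -m jog '[[[0,0.04,0,0,0,0,0],[0,0.08,0,0,0,0,0],[0,0.12,0.01,0,0,0,0],[0,0.15,0.02,0,0,0,0],[0,0.15,0.02,0,0,0,0]]]'; python3 - <<'E'
from h import *
w=bot.camera_model("wrist");im=bot.camera("wrist");cv2.imwrite("pics/w1.png",im);print(repr(w["T"]))
E
```

```text
clock: 0.57
eef_pos: [0.5005, 0.1552, 0.2606]
tool_rot: [0.705, 0.709, 0.002, -0.0]
ft_force: [0.0, -0.6, 0.9]
grip_width: 0.0855
array([[ 1.    ,  0.0054,  0.0031,  0.5007],
       [ 0.0061, -0.9509, -0.3095,  0.2356],
       [ 0.0012,  0.3095, -0.9509,  0.3953],
       [ 0.    ,  0.    ,  0.    ,  1.    ]])
```

View pics/w1.png

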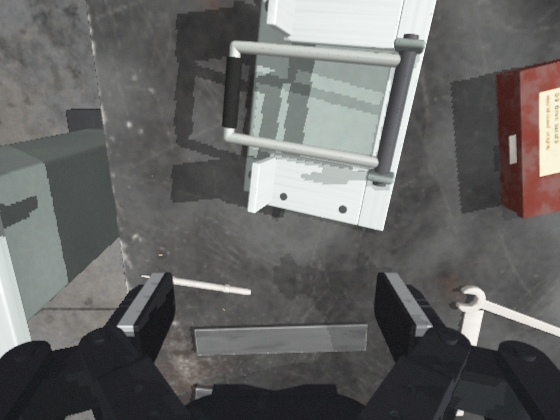

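```bash
python3 - <<'E'
from h import *
w=dict(K=bot.camera_model("wrist")["K"],T=np.array([[ 1.    ,  0.0054,  0.0031,  0.5007],
       [ 0.0061, -0.9509, -0.3095,  0.2356],
       [ 0.0012,  0.3095, -0.9509,  0.3953],
       [ 0.    ,  0.    ,  0.    ,  1.    ]]))
im=cv2.imread("pics/w1.png")
g=cv2.cvtColor(im,6)
# dark sleeve blob
m=((g<70)*255).astype(np.uint8); m[:, :215]=0; m[:,250:]=0; m[:55]=0;m[135:]=0
c=max(cv2.findContours(m,0,2)[0],key=cv2.contourArea); print(cv2.minAreaRect(c))
a=onz(w,(234,56),.0565);b=onz(w,(228,128),.0565);print("grip",a,b,(a+b)/2)
h1=onz(w,(407,60),.1061);h2=onz(w,(384,168),.1061);print("hinge",h1,h2)
for x in (h1-h2,a-b):print(np.degrees(np.arctan2(-x[0],x[1])))
# bar1 here
p=[(195,328),(366,324),(367,350),(197,356)]
q=np.array([onz(w,x,.008) for x in p]); print(q.mean(0), np.degrees(np.arctan2(*( (q[1]+q[2]-q[0]-q[3])[[1,0]]))))
# stop plates: outer bottom corners etc -> shelf corner lower right (385,230) shelf top x=112,y=-105
print("shelf corner",onz(w,(384,226),.055+.112*np.sin(.349)))
print("scriber",onz(w,(250,292),.005),onz(w,(145,277),.005))
E
```

```text
((232.0, 94.0), (78.0, 34.0), 90.0)
grip [0.4649 0.2664 0.0565] [0.4573 0.2031 0.0565] [0.4611 0.2348 0.0565]
hinge [0.6027 0.2599 0.1061] [0.5938 0.1757 0.1061]
-6.068309675781606
-6.831161736064352
[ 0.5122 -0.0776  0.008 ] 2.3239043918388282
shelf corner [0.6035 0.1185 0.0933]
scriber [ 0.4717 -0.0071  0.005 ] [0.34   0.0138 0.005 ]
```

```bash
python3 -m jog '[[[-0.0385,0.04,0,0,0,-3,0],[-0.0385,0.08,-0.02,0,0,-6,0],[-0.0385,0.085,-0.06,0,0,-6.2,0],[-0.0385,0.085,-0.1,0,0,-6.2,0],[-0.0385,0.085,-0.12,0,0,-6.2,0],[-0.0385,0.085,-0.12,0,0,-6.2,0],[-0.0385,0.085,-0.12,0,0,-6.2,0],[-0.0385,0.085,-0.12,0,0,-6.2,0]]]'; python3 -c "
from h import *
print([x for x in dir(bot) if x[0]!='_'],bot.get_obs()['eef_pos'],bot.tip_extent)
from scipy.spatial.transform import Rotation as R
print(R.from_quat(bot.get_obs()['tool_rot']).as_matrix())"
```

```text
clock: 1.28
eef_pos: [0.4627, 0.2346, 0.1408]
tool_rot: [0.745, 0.667, 0.001, 0.0]
ft_force: [0.6, -0.1, 0.9]
grip_width: 0.0854
['Unreachable', 'camera', 'camera_model', 'get_obs', 'job_done', 'tip_extent'] [0.4627 0.2346 0.1408] 0.008
[[ 0.1093  0.994   0.0019]
 [ 0.994  -0.1093  0.0007]
 [ 0.0009  0.0018 -1.    ]]
```

```bash
python3 -m jog '[[[0,0,-0.03,0,0,0,0],[-0.0005,0,-0.06,0,0,0,0],[-0.0005,0,-0.085,0,0,0,0],[-0.0005,0,-0.095,0,0,0,0],[-0.0005,0,-0.095,0,0,0,0],[-0.0005,0,-0.095,0,0,0,255],[-0.0005,0,-0.095,0,0,0,255],[-0.0005,0,-0.095,0,0,0,255],[-0.0005,0,-0.095,0,0,0,255],[-0.0005,0,-0.095,0,0,0,255]]]'; python3 -m jog '[[[0,0,0,0,0,0,255],[0,0,0,0,0,0,255],[0,0,0,0,0,0,255]]]'
python3 - <<'E'
import numpy as np
# arc shifts per q, from q0=0
u=np.array([.994,-.108]);r=.145
f=lambda q:(-r*np.cos(q-.349),r*np.sin(q-.349))
for q in np.arange(0.,2.26,.15):
    x,z=f(q);x0,z0=f(0);d=(x-x0)*u;print("%.2f %.3f %.3f %.3f"%(q,*d,z-z0))
E
```

```text
clock: 2.12
eef_pos: [0.4617, 0.2354, 0.0454]
tool_rot: [0.744, 0.668, 0.001, 0.0]
ft_force: [0.3, -0.0, 0.5]
grip_width: 0.0255
clock: 2.37
eef_pos: [0.4612, 0.2353, 0.0451]
tool_rot: [0.744, 0.668, 0.0, -0.0]
ft_force: [-1.3, 0.4, 6.0]
grip_width: 0.0122
0.00 0.000 -0.000 0.000
0.15 -0.006 0.001 0.021
0.30 -0.009 0.001 0.042
0.45 -0.008 0.001 0.064
0.60 -0.004 0.000 0.086
0.75 0.003 -0.000 0.106
0.90 0.013 -0.001 0.125
1.05 0.025 -0.003 0.143
1.20 0.040 -0.004 0.159
1.35 0.058 -0.006 0.172
1.50 0.077 -0.008 0.182
1.65 0.097 -0.011 0.189
1.80 0.118 -0.013 0.194
1.95 0.140 -0.015 0.195
2.10 0.161 -0.018 0.192
2.25 0.182 -0.020 0.187
```

```bash
python3 -m jog '[[[-0.003,0,0.01,0,0,0,255],[-0.006,0.001,0.021,0,0,0,255],[-0.009,0.001,0.042,0,0,0,255],[-0.008,0.001,0.064,0,0,0,255],[-0.004,0,0.086,0,0,0,255],[0.003,0,0.106,0,0,0,255],[0.013,-0.001,0.125,0,0,0,255],[0.025,-0.003,0.143,0,0,0,255],[0.04,-0.004,0.159,0,0,0,255],[0.04,-0.004,0.159,0,0,0,255]]]'; python3 -m jog '[[[0.018,-0.002,0.013,0,0,0,255],[0.037,-0.004,0.023,0,0,0,255],[0.057,-0.007,0.03,0,0,0,255],[0.078,-0.009,0.035,0,0,0,255],[0.1,-0.011,0.036,0,0,0,255],[0.121,-0.014,0.033,0,0,0,255],[0.139,-0.016,0.029,0,0,0,255],[0.139,-0.016,0.029,0,0,0,255],[0.139,-0.016,0.029,0,0,0,255],[0.139,-0.016,0.029,0,0,0,255]]]'; python3 -c "
from h import *
cv2.imwrite('pics/side1.png',cv2.resize(bot.camera('side')[100:260,150:340],None,fx=3,fy=3))"
```

```text
clock: 3.2
eef_pos: [0.4977, 0.2312, 0.2076]
tool_rot: [0.744, 0.668, -0.002, -0.003]
ft_force: [-15.8, 0.1, 13.1]
grip_width: 0.0117
clock: 4.03
eef_pos: [0.6416, 0.2152, 0.2346]
tool_rot: [0.744, 0.668, 0.002, 0.001]
ft_force: [4.9, 0.8, 5.1]
grip_width: 0.0115
```

View pics/side1.png

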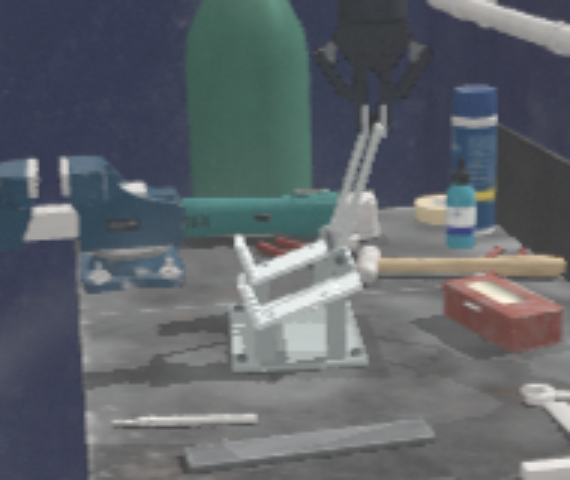

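```bash
python3 -m jog '[[[0,0,0,0,0,0,120],[0,0,0,0,0,0,0],[0,0,0,0,0,0,0],[0,0,0,0,0,0,0],[0,0,0,0,0,0,0],[0,0,0.03,0,0,0,0],[0,0,0.07,0,0,0,0],[-0.03,0,0.1,0,0,0,0],[-0.06,-0.02,0.1,0,0,0,0],[-0.1,-0.04,0.1,0,0,0,0]]]';python3 -m jog '[[[-0.01,-0.041,-0.005,0,0,0,0],[-0.02,-0.082,-0.01,0,0,0,0],[-0.03,-0.123,-0.02,0,0,0,0],[-0.03,-0.16,-0.04,0,0,0,0],[-0.03,-0.2,-0.06,0,0,0,0],[-0.03,-0.2,-0.08,0,0,0,0],[-0.03,-0.2,-0.08,0,0,0,0],[-0.03,-0.2,-0.08,0,0,0,0]]]'; python3 -c "
from h import *
o=bot.get_obs();print(o['joint_pos'],o['eef_pos'])
cv2.imwrite('pics/side2.png',cv2.resize(bot.camera('side')[130:350,150:360],None,fx=2.7,fy=2.7))
cv2.imwrite('pics/w2.png',bot.camera('wrist'))"
```

```text
clock: 4.92
eef_pos: [0.5437, 0.1769, 0.3334]
tool_rot: [0.744, 0.668, 0.002, 0.001]
ft_force: [0.9, 0.3, 0.9]
grip_width: 0.0855
clock: 5.58
eef_pos: [0.5115, -0.0239, 0.2514]
tool_rot: [0.745, 0.667, -0.001, -0.001]
ft_force: [1.1, -1.0, 1.2]
grip_width: 0.0854
[-0.047   0.2627  0.0657  1.3775  0.0006  1.6334] [ 0.5115 -0.0239  0.2514]
```

View pics/w2.png

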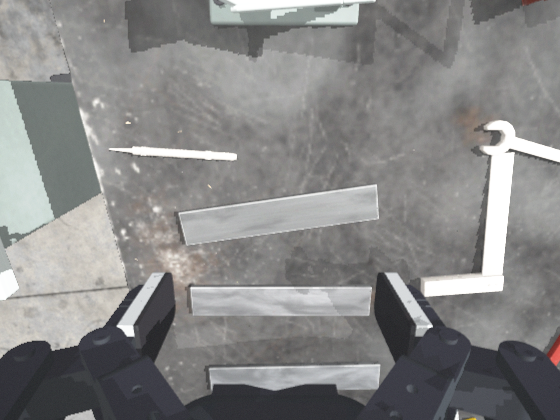

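```bash
cat >> h.py <<'E'
def bar(m,p,z=.008):
    q=np.array([onz(m,x,z) for x in p]); a=np.degrees(np.arctan2(*((q[1]+q[2]-q[0]-q[3])[[1,0]])))
    print("bar ctr",q[:,:2].mean(0),"ang %.2f"%a,"len %.4f %.4f"%tuple(np.linalg.norm(q[i]-q[j]) for i,j in((0,1),(1,2))))
E
python3 - <<'E'
from h import *
w=bot.camera_model("wrist")
bar(w,[(179,212),(376,185),(379,217),(186,244)])
bar(w,[(190,286),(370,287),(370,316),(192,315)])
E
```

```text
bar ctr [ 0.5135 -0.0777] ang 2.22 len 0.2263 0.0388
bar ctr [ 0.5038 -0.1926] ang -6.52 len 0.2230 0.0424
```

View pics/side2.png

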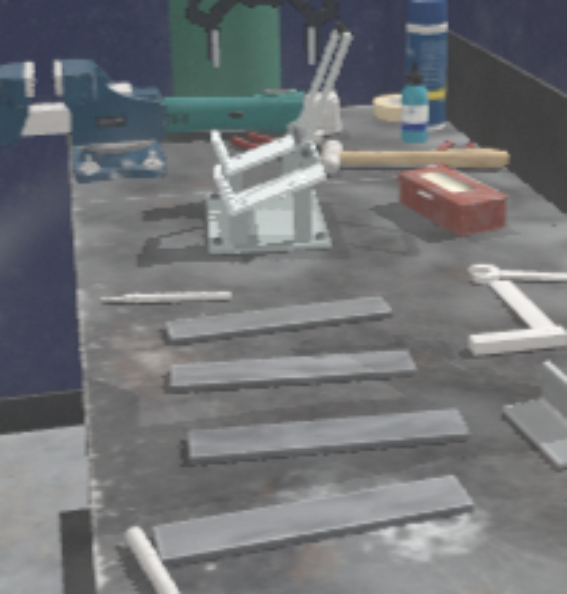

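```bash
python3 -m jog '[[[0,-0.01,0,0,0,7,0],[0,-0.02,0,0,0,14,0],[0.001,-0.03,0,0,0,21,0],[0.002,-0.04,0,0,0,28,0],[0.002,-0.05,0,0,0,35,0],[0.002,-0.054,-0.02,0,0,42,0],[0.002,-0.054,-0.04,0,0,49,0],[0.002,-0.054,-0.06,0,0,56,0],[0.002,-0.054,-0.08,0,0,63,0],[0.002,-0.054,-0.1,0,0,70,0]]]'; python3 -m jog '[[[0,0,-0.02,0,0,7,0],[0,0,-0.04,0,0,14,0],[0,0,-0.06,0,0,21,0],[0,0,-0.08,0,0,28.4,50],[0,0,-0.1,0,0,28.4,80],[0,0,-0.12,0,0,28.4,90],[0,0,-0.12,0,0,28.4,90],[0,0,-0.12,0,0,28.4,90],[0,0,-0.12,0,0,28.4,90]]]'; python3 -c "
from h import *
o=bot.get_obs();print(o['joint_pos'],o['eef_pos'],o['ft_force'])
from scipy.spatial.transform import Rotation as R
print(R.from_quat(bot.get_obs()['tool_rot']).as_matrix())
"
```

```text
clock: 6.52
eef_pos: [0.5165, -0.0762, 0.1533]
tool_rot: [0.222, 0.975, 0.0, 0.002]
ft_force: [-0.3, 0.2, 0.1]
grip_width: 0.0854
clock: 7.27
eef_pos: [0.5166, -0.077, 0.034]
tool_rot: [-0.02, 1.0, -0.0, 0.001]
ft_force: [0.2, -0.6, -0.1]
grip_width: 0.0555
[-0.148   0.4638 -0.2525  0.8516  0.     -0.188 ] [ 0.5166 -0.077   0.034 ] [ 0.2394 -0.6133 -0.0979]
[[-0.9992 -0.04    0.0029]
 [-0.04    0.9992 -0.0004]
 [-0.0028 -0.0005 -1.    ]]
```

```bash
python3 -m jog '[[[-0.003,-0.001,-0.012,0,0,0,90],[-0.003,-0.001,-0.02,0,0,0,90],[-0.003,-0.001,-0.022,0,0,0,90],[-0.003,-0.001,-0.022,0,0,0,90],[-0.003,-0.001,-0.022,0,0,0,90]]]'; python3 -m jog '[[[0,0,-0.001,0,0,0,90],[0,0,-0.002,0,0,0,90],[0,0,-0.003,0,0,0,90],[0,0,-0.003,0,0,0,90]]]'; python3 -m jog '[[[0,0,-0.001,0,0,0,90],[0,0,-0.002,0,0,0,90],[0,0,-0.002,0,0,0,90]]]'
```

```text
clock: 7.68
eef_pos: [0.5123, -0.0786, 0.0109]
tool_rot: [-0.019, 1.0, -0.0, 0.0]
ft_force: [-0.7, -0.6, -0.3]
grip_width: 0.0555
clock: 8.02
eef_pos: [0.5117, -0.0786, 0.0072]
tool_rot: [-0.019, 1.0, 0.0, -0.0]
ft_force: [0.4, 0.9, 0.3]
grip_width: 0.0553
clock: 8.27
eef_pos: [0.5116, -0.0786, 0.0051]
tool_rot: [-0.019, 1.0, 0.0, -0.0]
ft_force: [-0.0, -0.3, -0.9]
grip_width: 0.0548
```

```bash
python3 -m jog '[[[0,0,0.0027,0,0,0,90],[0,0,0.0027,0,0,0,255],[0,0,0.0027,0,0,0,255],[0,0,0.0027,0,0,0,255],[0,0,0.0027,0,0,0,255],[0,0,0.0027,0,0,0,255],[0,0,0.0027,0,0,0,255]]]';  python3 -m jog '[[[0,0,0.01,0,0,0,255],[0,0,0.03,0,0,0,255],[0,0,0.06,0,0,0,255],[0,0,0.09,0,0,0,255],[0,0,0.12,0,0,0,255],[0,0,0.12,0,0,0,255],[0,0,0.12,0,0,0,255]]]'
```

```text
clock: 8.85
eef_pos: [0.5121, -0.079, 0.0089]
tool_rot: [-0.019, 1.0, -0.0, 0.001]
ft_force: [-1.9, -0.3, 5.4]
grip_width: 0.0397
clock: 9.43
eef_pos: [0.5127, -0.0787, 0.1292]
tool_rot: [-0.019, 1.0, -0.0, 0.002]
ft_force: [0.5, -0.3, -6.6]
grip_width: 0.0398
```

```bash
python3 -m jog '[[[0,0,0.01,0,0,-7,255],[0,0,0.03,0,0,-14,255],[0,0,0.05,0,0,-21,255],[0,0,0.06,0,0,-28,255],[0,0,0.07,0,0,-35,255],[0,0,0.08,0,0,-42,255],[0,0,0.08,0,0,-49,255],[0,0,0.08,0,0,-56,255],[0,0.02,0.08,0,0,-63,255],[0,0.04,0.08,0,0,-70,255]]]'; python3 -m jog '[[[0,0.04,0,0,0,-7,255],[0,0.08,0,0,0,-14,255],[0,0.12,0,0,0,-21,255],[0,0.16,0,0,0,-28,255],[-0.004,0.2,0,0,0,-28.6,255],[-0.004,0.23,0,0,0,-28.6,255],[-0.004,0.265,0,0,0,-28.6,255],[-0.004,0.27,0,0,0,-28.6,255],[-0.004,0.27,0,0,0,-28.6,255]]]';python3 -m jog '[[[0,0,-0.005,-0.7,-6.6,0,255],[0,0,-0.01,-1.4,-13.2,0,255],[0,0,-0.015,-2.2,-19.88,0,255],[0,0,-0.02,-2.2,-19.88,0,255],[0,0,-0.02,-2.2,-19.88,0,255],[0,0,-0.02,-2.2,-19.88,0,255]]]';python3 -c "
from h import *
o=bot.get_obs();print(o['joint_pos'],o['eef_pos'],o['ft_force'])
from scipy.spatial.transform import Rotation as R
print(R.from_quat(bot.get_obs()['tool_rot']).as_matrix())
cv2.imwrite('pics/w3.png',bot.camera('wrist'))
cv2.imwrite('pics/sc3.png',bot.camera('scene'))
"
```

```text
clock: 10.27
eef_pos: [0.5097, -0.0388, 0.2046]
tool_rot: [0.561, 0.828, -0.002, -0.003]
ft_force: [-0.2, -0.1, -7.0]
grip_width: 0.0396
clock: 11.02
eef_pos: [0.5057, 0.2333, 0.2044]
tool_rot: [0.744, 0.668, -0.003, -0.001]
ft_force: [-0.8, 0.2, -5.9]
grip_width: 0.0398
clock: 11.52
eef_pos: [0.5071, 0.2301, 0.1869]
tool_rot: [0.735, 0.656, 0.114, 0.129]
ft_force: [1.4, -1.1, -5.9]
grip_width: 0.0398
[ 0.535   0.1841 -0.2664  0.8419 -0.2067  2.1892] [0.5071 0.2301 0.1869] [ 1.3938 -1.1284 -5.8574]
[[ 0.1124  0.9351  0.336 ]
 [ 0.9937 -0.1053 -0.0394]
 [-0.0015  0.3383 -0.941 ]]
```

View pics/w3.png

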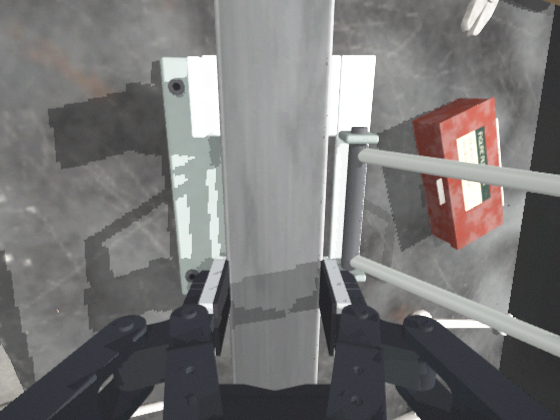

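```bash
python3 -m jog '[[[0.004,0,-0.03,0,0,0,255],[0.01,-0.001,-0.06,0,0,0,255],[0.015,-0.0015,-0.086,0,0,0,255],[0.015,-0.0015,-0.086,0,0,0,255],[0.0185,-0.002,-0.096,0,0,0,255],[0.0225,-0.0025,-0.107,0,0,0,255],[0.0225,-0.0025,-0.107,0,0,0,255],[0.0225,-0.0025,-0.107,0,0,0,255]]]';python3 -m jog '[[[0.001,0,-0.003,0,0,0,255],[0.002,0,-0.0055,0,0,0,255],[0.002,0,-0.0055,0,0,0,255],[0.002,0,-0.0055,0,0,0,255]]]'
```

```text
clock: 12.28
eef_pos: [0.5316, 0.2292, 0.0822]
tool_rot: [0.734, 0.656, 0.117, 0.129]
ft_force: [-0.3, 0.3, -5.6]
grip_width: 0.0396
clock: 12.62
eef_pos: [0.5323, 0.229, 0.076]
tool_rot: [0.734, 0.656, 0.116, 0.129]
ft_force: [-0.6, -0.4, -5.1]
grip_width: 0.0389
```

```bash
python3 -m jog '[[[0.0004,0,-0.001,0,0,0,255],[0.0007,0,-0.002,0,0,0,255],[0.0007,0,-0.002,0,0,0,255]]]';python3 -m jog '[[[0.0004,0,-0.001,0,0,0,255],[0.0007,0,-0.0015,0,0,0,255],[0.0007,0,-0.0015,0,0,0,255]]]'
```

```text
clock: 12.87
eef_pos: [0.5328, 0.2289, 0.0734]
tool_rot: [0.734, 0.656, 0.116, 0.129]
ft_force: [-0.5, 0.2, -6.1]
grip_width: 0.0399
clock: 13.12
eef_pos: [0.5331, 0.2289, 0.0731]
tool_rot: [0.734, 0.657, 0.116, 0.129]
ft_force: [-6.5, -1.5, 5.6]
grip_width: 0.0395
```

```bash
python3 -m jog '[[[-0.0019,0.0002,-0.0003,0,0,0,255],[-0.0037,0.0004,-0.001,0,0,0,255],[-0.0047,0.0005,-0.0013,0,0,0,255],[-0.0047,0.0005,-0.0013,0,0,0,255]]]';python3 -m jog '[[[-0.001,0.0001,-0.0003,0,0,0,255],[-0.0019,0.0002,-0.0007,0,0,0,255],[-0.0019,0.0002,-0.0007,0,0,0,255]]]'
```

```text
clock: 13.45
eef_pos: [0.5304, 0.23, 0.0722]
tool_rot: [0.734, 0.656, 0.118, 0.13]
ft_force: [0.9, -1.4, 2.9]
grip_width: 0.0394
clock: 13.7
eef_pos: [0.5286, 0.2303, 0.0715]
tool_rot: [0.734, 0.656, 0.118, 0.13]
ft_force: [1.0, 0.1, 5.7]
grip_width: 0.0394
```

```bash
python3 -m jog '[[[-0.001,0.0001,-0.0003,0,0,0,255],[-0.0019,0.0002,-0.0007,0,0,0,255],[-0.0019,0.0002,-0.0007,0,0,0,255]]]';python3 -m jog '[[[-0.001,0.0001,-0.0003,0,0,0,255],[-0.0019,0.0002,-0.0007,0,0,0,255],[-0.0019,0.0002,-0.0007,0,0,0,255]]]'
```

```text
clock: 13.95
eef_pos: [0.5266, 0.2305, 0.0707]
tool_rot: [0.734, 0.656, 0.118, 0.13]
ft_force: [1.4, -1.2, 6.7]
grip_width: 0.0394
clock: 14.2
eef_pos: [0.526, 0.2306, 0.0706]
tool_rot: [0.734, 0.655, 0.119, 0.131]
ft_force: [5.6, -1.0, 4.9]
grip_width: 0.0396
```

```bash
python3 -m jog '[[[-0.001,0.0001,-0.0003,0,0,0,255],[-0.001,0.0001,-0.0003,0,0,0,255],[-0.001,0.0001,-0.0003,0,0,0,80],[-0.001,0.0001,-0.0003,0,0,0,80],[0.001,0,0.0003,0,0,0,80],[0.001,0,0.0003,0,0,0,80]]]';python3 -m jog '[[[-0.004,0,0.01,0,0,0,80],[-0.014,0.0015,0.04,0,0,0,80],[-0.028,0.003,0.08,0,0,0,80],[-0.034,0.003,0.11,0,0,0,80],[-0.034,0.003,0.11,0,0,0,80],[-0.034,0.003,0.11,0,0,0,80]]]';python3 -c "
from h import *
cv2.imwrite('pics/w4.png',bot.camera('wrist'));print(bot.camera_model('wrist')['T'].tolist())
cv2.imwrite('pics/sc4.png',bot.camera('scene'))"
```

```text
clock: 14.7
eef_pos: [0.5233, 0.2297, 0.068]
tool_rot: [0.734, 0.657, 0.115, 0.129]
ft_force: [-0.3, 0.5, 0.3]
grip_width: 0.0585
clock: 15.2
eef_pos: [0.491, 0.2341, 0.1822]
tool_rot: [0.734, 0.656, 0.119, 0.13]
ft_force: [-0.7, -0.7, -0.5]
grip_width: 0.0588
[[0.9337671593896673, -0.212091153028192, 0.2882641754580736, 0.45411439329779657], [-0.10532140801843426, -0.932659455275504, -0.34504165183092605, 0.31852784020193425], [0.34203259063774244, 0.2918281742607653, -0.8932245090957047, 0.30652641511777196], [0.0, 0.0, 0.0, 1.0]]
```

View pics/w4.png

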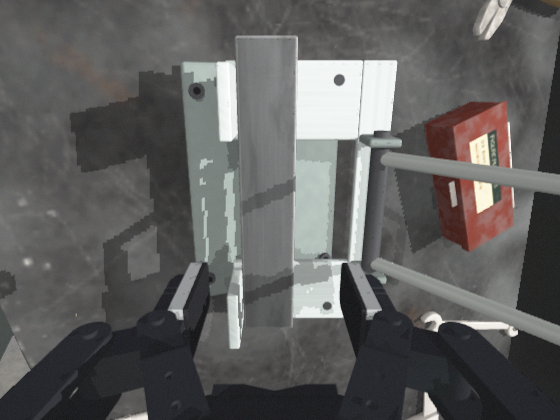

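```bash
cat >> h.py <<'E'
SO=np.array([.510,.230,.055]); ps=np.radians(-6.2); t=np.radians(20)
xr=np.array([np.cos(ps),np.sin(ps),0]);SY=np.array([-np.sin(ps),np.cos(ps),0])
SX=np.cos(t)*xr+[0,0,np.sin(t)]; SZ=np.cross(SX,SY); S=np.array([SX,SY,SZ])
def shelf(p): return S@(np.asarray(p)-SO)
def world(s): return SO+S.T@np.asarray(s)
def onshelf(m,uv,z):
    o,d=ray(m,uv);o=shelf(o);d=S@d;return o+d*(z-o[2])/d[2]
E
python3 - <<'E'
from h import *
w=bot.camera_model("wrist")
for u in [(237,36),(297,36),(243,327),(292,327)]: print("bar",onshelf(w,u,.008))
for u in [(362,61),(297,61),(345,318),(294,320)]: print("shelf end",onshelf(w,u,0))
for u in [(375,145),(377,265)]: print("hinge",onshelf(w,u,.018))
E
```

```text
bar [-0.0004  0.1154  0.008 ]
bar [0.0384 0.1152 0.008 ]
bar [-0.0036 -0.1087  0.008 ]
bar [ 0.038  -0.1088  0.008 ]
shelf end [0.0835 0.1007 0.    ]
shelf end [0.0391 0.1008 0.    ]
shelf end [ 0.0843 -0.1057  0.    ]
shelf end [ 0.0401 -0.1077  0.    ]
hinge [0.0922 0.0463 0.018 ]
hinge [ 0.1016 -0.045   0.018 ]
```

```bash
python3 -m jog '[[[0,0,0.02,0.7,6.6,0,80],[-0.01,-0.02,0.04,1.4,13.2,0,80],[-0.02,-0.05,0.06,2.2,19.88,0,80],[-0.03,-0.09,0.08,2.2,19.88,0,80],[-0.04,-0.13,0.1,2.2,19.88,0,80]]]'; python3 -m jog '[[[-0.01,-0.04,0,0,0,7,80],[-0.02,-0.08,0,0,0,14,80],[-0.03,-0.115,0,0,0,21,80],[-0.04,-0.15,0,0,0,28,80],[-0.05,-0.19,0,0,0,35,80],[-0.06,-0.23,0,0,0,42,80],[-0.07,-0.265,0,0,0,49,80],[-0.08,-0.3,0,0,0,56,80],[-0.09,-0.34,0,0,0,63,80],[-0.1,-0.38,0,0,0,70,80]]]';python3 -m jog '[[[-0.01,0,0,0,0,7,80],[-0.02,0,0,0,0,14,80],[-0.02,0,0,0,0,21,80],[-0.02,0,0,0,0,26.2,80],[-0.02,0,0,0,0,26.2,80],[-0.02,0,0,0,0,26.2,80],[-0.02,0,0,0,0,26.2,80]]]';python3 -c "
from h import *
cv2.imwrite('pics/w5.png',bot.camera('wrist'));print(bot.get_obs()['joint_pos'])"
```

```text
clock: 15.72
eef_pos: [0.4522, 0.1087, 0.273]
tool_rot: [0.745, 0.667, -0.003, -0.002]
ft_force: [-0.0, -0.1, -0.0]
grip_width: 0.0588
clock: 16.55
eef_pos: [0.3625, -0.2265, 0.2736]
tool_rot: [0.314, 0.949, 0.001, -0.002]
ft_force: [0.7, -0.5, -0.6]
grip_width: 0.0583
clock: 17.13
eef_pos: [0.3438, -0.2252, 0.2744]
tool_rot: [0.094, 0.996, 0.001, -0.001]
ft_force: [1.2, -0.5, 1.0]
grip_width: 0.0585
[-0.5798  0.0511 -0.128   1.3933  0.     -0.3922]
```

View pics/w5.png

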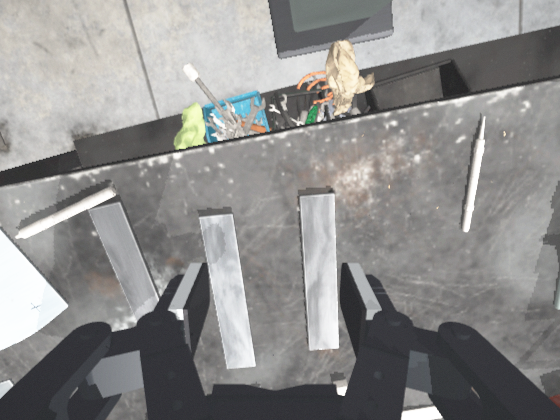

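```bash
python3 - <<'E'
from h import *
w=bot.camera_model("wrist")
# order: (low x left),(high x left),(high x right),(low x right)
bar(w,[(302,194),(309,350),(338,349),(334,193)])
bar(w,[(199,216),(227,369),(255,366),(232,213)])
for u in [(89,209),(118,202),(158,297)]: print(onz(w,u,.008))
E
```

```text
bar ctr [ 0.502  -0.1927] ang -6.60 len 0.2272 0.0405
bar ctr [ 0.5079 -0.3159] ang -4.78 len 0.2329 0.0403
[ 0.3567 -0.455   0.008 ]
[ 0.3547 -0.4176  0.008 ]
[ 0.4903 -0.4083  0.008 ]
```

```bash
python3 -m jog '[[[0.03,0.01,-0.025,0,0,2,80],[0.06,0.02,-0.05,0,0,4.2,85],[0.09,0.03,-0.08,0,0,4.2,90],[0.12,0.0326,-0.11,0,0,4.2,90],[0.145,0.0326,-0.14,0,0,4.2,90],[0.159,0.0326,-0.17,0,0,4.2,90],[0.159,0.0326,-0.2,0,0,4.2,90],[0.159,0.0326,-0.235,0,0,4.2,90],[0.159,0.0326,-0.235,0,0,4.2,90],[0.159,0.0326,-0.235,0,0,4.2,90]]]'; python3 -c "
from h import *
from scipy.spatial.transform import Rotation as R
o=bot.get_obs();print(o['eef_pos'],R.from_quat(o['tool_rot']).as_matrix()[:,1])"
```

```text
clock: 18.02
eef_pos: [0.501, -0.1918, 0.0384]
tool_rot: [0.057, 0.998, 0.001, -0.003]
ft_force: [0.9, -0.8, 0.9]
grip_width: 0.0553
[ 0.501  -0.1918  0.0384] [0.113  0.9936 0.0016]
```

```bash
python3 -m jog '[[[0.002,-0.001,-0.012,0,0,0,90],[0.002,-0.001,-0.022,0,0,0,90],[0.002,-0.001,-0.03,0,0,0,90],[0.002,-0.001,-0.0305,0,0,0,90],[0.002,-0.001,-0.0305,0,0,0,255],[0.002,-0.001,-0.0305,0,0,0,255],[0.002,-0.001,-0.0305,0,0,0,255],[0.002,-0.001,-0.0305,0,0,0,255],[0.002,-0.001,-0.0305,0,0,0,255],[0.002,-0.001,-0.0305,0,0,0,255]]]';  python3 -m jog '[[[0,0,0.01,0,0,0,255],[0,0,0.03,0,0,0,255],[0,0,0.06,0,0,0,255],[0,0,0.1,0,0,0,255],[0,0,0.14,0,0,0,255],[0,0,0.18,0,0,0,255],[0,0,0.2,0,0,0,255],[0,0,0.2,0,0,0,255],[0,0,0.2,0,0,0,255]]]'
```

```text
clock: 18.85
eef_pos: [0.505, -0.1941, 0.0105]
tool_rot: [0.057, 0.998, -0.0, 0.0]
ft_force: [-2.2, -0.2, 5.9]
grip_width: 0.0394
clock: 19.6
eef_pos: [0.5054, -0.1937, 0.21]
tool_rot: [0.056, 0.998, -0.0, 0.001]
ft_force: [-0.8, -0.3, -6.9]
grip_width: 0.0391
```

```bash
python3 -m jog '[[[0,0,0,0,0,-7,255],[0,0,0,0,0,-14,255],[0,0,0,0,0,-21,255],[0,0.01,0,0,0,-28,255],[0,0.02,0,0,0,-35,255],[0,0.035,0,0,0,-42,255],[0,0.05,0,0,0,-49,255],[0,0.07,0,0,0,-56,255],[0,0.09,0,0,0,-63,255],[0,0.11,0,0,0,-70,255]]]'; python3 -m jog '[[[0,0.03,0,0,0,-7,255],[0,0.06,0,0,0,-14,255],[0,0.095,0,0,0,-19.7,255],[0,0.13,0,0,0,-19.7,255],[0,0.17,0,0,0,-19.7,255],[0,0.21,0,0,0,-19.7,255],[0,0.25,0,0,0,-19.7,255],[0,0.285,0,0,0,-19.7,255],[0,0.307,0,0,0,-19.7,255],[0,0.307,0,0,0,-19.7,255]]]';python3 -m jog '[[[0,0,-0.005,-0.7,-6.6,0,255],[0,0,-0.01,-1.4,-13.2,0,255],[0,0,-0.015,-2.2,-19.88,0,255],[0,0,-0.02,-2.2,-19.88,0,255],[0,0,-0.02,-2.2,-19.88,0,255],[0,0,-0.02,-2.2,-19.88,0,255]]]';python3 -c "
from h import *
from scipy.spatial.transform import Rotation as R
o=bot.get_obs();M=R.from_quat(o['tool_rot']).as_matrix();print(o['joint_pos'],shelf(o['eef_pos']));print(S@M)"
```

```text
clock: 20.43
eef_pos: [0.5026, -0.0826, 0.2056]
tool_rot: [0.621, 0.783, -0.002, -0.004]
ft_force: [0.6, -0.2, -6.4]
grip_width: 0.0392
clock: 21.27
eef_pos: [0.5027, 0.2275, 0.2053]
tool_rot: [0.742, 0.67, -0.002, -0.002]
ft_force: [0.5, -0.7, -5.8]
grip_width: 0.0392
clock: 21.77
eef_pos: [0.5037, 0.2224, 0.1876]
tool_rot: [0.733, 0.658, 0.113, 0.128]
ft_force: [1.2, 0.8, -5.1]
grip_width: 0.0392
[ 0.5242  0.1712 -0.2802  0.8402 -0.2029  2.1734] [ 0.0403 -0.0082  0.1264]
[[-0.0018  1.     -0.0055]
 [ 1.      0.0017 -0.003 ]
 [-0.003  -0.0055 -1.    ]]
```

```bash
python3 -m jog '[[[0.006,0,-0.03,0,0,0,255],[0.012,0,-0.06,0,0,0,255],[0.018,-0.0005,-0.083,0,0,0,255],[0.021,-0.001,-0.095,0,0,0,255],[0.023,-0.001,-0.102,0,0,0,255],[0.023,-0.001,-0.102,0,0,0,255],[0.023,-0.001,-0.102,0,0,0,255]]]';python3 -m jog '[[[0.0004,0,-0.001,0,0,0,255],[0.0008,0,-0.002,0,0,0,255],[0.0008,0,-0.002,0,0,0,255]]]';python3 -m jog '[[[0.0004,0,-0.001,0,0,0,255],[0.0007,0,-0.002,0,0,0,255],[0.0007,0,-0.002,0,0,0,255]]]'; python3 -c "
from h import *
print(shelf(bot.get_obs()['eef_pos']))"
```

```text
clock: 22.35
eef_pos: [0.5296, 0.2223, 0.0882]
tool_rot: [0.733, 0.657, 0.116, 0.129]
ft_force: [0.4, -0.4, -6.0]
grip_width: 0.0394
clock: 22.6
eef_pos: [0.5296, 0.2226, 0.087]
tool_rot: [0.733, 0.658, 0.117, 0.13]
ft_force: [0.1, -0.1, -6.0]
grip_width: 0.0393
clock: 22.85
eef_pos: [0.5295, 0.2222, 0.0839]
tool_rot: [0.733, 0.658, 0.116, 0.13]
ft_force: [0.1, 0.1, -6.5]
grip_width: 0.039
[ 0.0289 -0.0056  0.0203]
```

Still off; lower further in small steps.

```bash
python3 -m jog '[[[0.0004,0,-0.001,0,0,0,255],[0.0004,0,-0.001,0,0,0,255]]]'|grep -E "force|eef";python3 -m jog '[[[0.0004,0,-0.001,0,0,0,255],[0.0004,0,-0.001,0,0,0,255]]]'|grep -E "force|eef"; python3 -c "
from h import *
print(shelf(bot.get_obs()['eef_pos']))"
```

```text
eef_pos: [0.5299, 0.2222, 0.0827]
ft_force: [-0.3, 0.6, -5.0]
eef_pos: [0.5301, 0.2222, 0.0824]
ft_force: [-3.9, -0.2, 0.3]
[ 0.0289 -0.0056  0.0186]
```

```bash
python3 -m jog '[[[-0.002,0.0002,-0.0007,0,0,0,255],[-0.004,0.0004,-0.0014,0,0,0,255],[-0.0056,0.0006,-0.002,0,0,0,255],[-0.007,0.0008,-0.0026,0,0,0,255],[-0.007,0.0008,-0.0026,0,0,0,255],[-0.007,0.0008,-0.0026,0,0,0,255]]]'|grep -E "force|eef";python3 -m jog '[[[-0.001,0.0001,-0.0003,0,0,0,255],[-0.002,0.0002,-0.0007,0,0,0,255],[-0.002,0.0002,-0.0007,0,0,0,255]]]'|grep -E "force|eef";python3 -c "
from h import *
print(shelf(bot.get_obs()['eef_pos']))"
```

```text
eef_pos: [0.5244, 0.2236, 0.0803]
ft_force: [0.2, -0.0, 3.1]
eef_pos: [0.5227, 0.2236, 0.0797]
ft_force: [1.7, 0.4, 5.6]
[ 0.021  -0.0049  0.0186]
```

```bash
python3 -m jog '[[[-0.001,0.0001,-0.0003,0,0,0,255],[-0.002,0.0002,-0.0007,0,0,0,255],[-0.002,0.0002,-0.0007,0,0,0,255]]]'|grep -E "force|eef";python3 -c "
from h import *
print(shelf(bot.get_obs()['eef_pos']))"
```

```text
eef_pos: [0.522, 0.2236, 0.0795]
ft_force: [6.2, -1.0, 3.7]
[ 0.0202 -0.0051  0.0187]
```

```bash
python3 -m jog '[[[-0.001,0.0001,-0.0003,0,0,0,255],[-0.001,0.0001,-0.0003,0,0,0,255],[-0.001,0.0001,-0.0003,0,0,0,85],[-0.001,0.0001,-0.0003,0,0,0,85],[0.001,0,0.0003,0,0,0,85],[0.001,0,0.0003,0,0,0,85]]]'|grep -E "force|eef|width";python3 -m jog '[[[-0.004,0,0.01,0,0,0,85],[-0.014,0.0015,0.04,0,0,0,85],[-0.028,0.003,0.08,0,0,0,85],[-0.034,0.003,0.11,0,0,0,85],[-0.034,0.003,0.11,0,0,0,85],[-0.034,0.003,0.11,0,0,0,85]]]'|grep eef;python3 -c "
from h import *
cv2.imwrite('pics/w6.png',bot.camera('wrist'));print(bot.camera_model('wrist')['T'].tolist())"
python3 -m jog '[[[0,0,0.02,0.7,6.6,0,85],[0,-0.02,0.04,1.4,13.2,0,85],[0,-0.05,0.06,2.2,19.88,0,85],[0,-0.09,0.06,2.2,19.88,0,85],[0,-0.13,0.06,2.2,19.88,0,85]]]'|grep eef; python3 -m jog '[[[0,-0.04,0,0,0,7,85],[0,-0.08,0,0,0,14,85],[0,-0.115,0,0,0,21,85],[0,-0.15,0,0,0,28,85],[0,-0.19,0,0,0,35,85],[0,-0.23,0,0,0,42,85],[0,-0.265,0,0,0,49,85],[0,-0.3,0,0,0,56,85],[0,-0.34,0,0,0,63,85],[0,-0.34,0,0,0,70,85]]]'|grep eef;python3 -c "
from h import *
from scipy.spatial.transform import Rotation as R
o=bot.get_obs();M=R.from_quat(o['tool_rot']).as_matrix();print(o['eef_pos'],np.degrees(np.arctan2(M[1,1],M[0,1])),M[:,2])"
```

```text
eef_pos: [0.5192, 0.223, 0.0769]
ft_force: [0.1, 0.6, 1.1]
grip_width: 0.057
eef_pos: [0.4871, 0.2275, 0.1914]
[[0.9342601494177162, -0.20837626991767846, 0.289373985259873, 0.44990261126972164], [-0.1011823342587263, -0.9330541212248705, -0.3452131835536405, 0.31195593905724367], [0.341935825037304, 0.2932393851454454, -0.8927992801047607, 0.3155526259220253], [0.0, 0.0, 0.0, 1.0]]
eef_pos: [0.4881, 0.0951, 0.2471]
eef_pos: [0.4849, -0.2487, 0.2456]
[ 0.4849 -0.2487  0.2456] 58.38336953879294 [-0.0038 -0.0004 -1.    ]
```

View pics/w6.png

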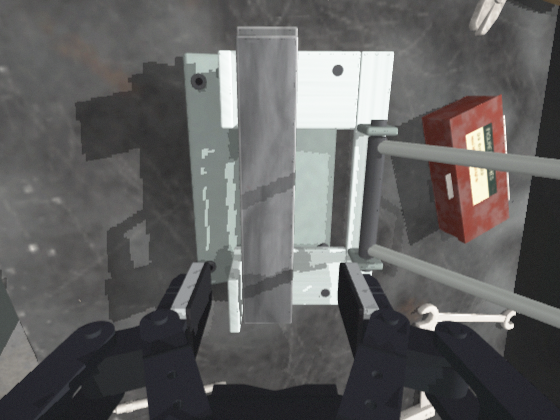

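```bash
python3 -m jog '[[[-0.03,-0.025,0.01,0,0,7,85],[-0.06,-0.05,0.02,0,0,14,85],[-0.09,-0.075,0.03,0,0,21,85],[-0.12,-0.1,0.03,0,0,26.8,85],[-0.14,-0.11,0.03,0,0,26.8,85],[-0.15,-0.11,0.03,0,0,26.8,85],[-0.15,-0.11,0.03,0,0,26.8,85],[-0.15,-0.11,0.03,0,0,26.8,85]]]'|grep eef;python3 -c "
from h import *
from scipy.spatial.transform import Rotation as R
o=bot.get_obs();M=R.from_quat(o['tool_rot']).as_matrix();print(o['eef_pos'],np.degrees(np.arctan2(M[1,1],M[0,1])))
cv2.imwrite('pics/w7.png',bot.camera('wrist'))
w=dict(K=bot.camera_model('wrist')['K'],T=np.array([[0.9342601494177162, -0.20837626991767846, 0.289373985259873, 0.44990261126972164], [-0.1011823342587263, -0.9330541212248705, -0.3452131835536405, 0.31195593905724367], [0.341935825037304, 0.2932393851454454, -0.8927992801047607, 0.3155526259220253], [0.0, 0.0, 0.0, 1.0]]))
for u in [(238,37),(297,37),(243,323),(291,323)]:print('bar2',onshelf(w,u,.016))
for u in [(358,51),(345,305)]: print('shelf',onshelf(w,u,0))
"
```

```text
eef_pos: [0.336, -0.3531, 0.277]
[ 0.336  -0.3531  0.277 ] 85.11385996842846
bar2 [0.0008 0.1089 0.016 ]
bar2 [0.0395 0.1089 0.016 ]
bar2 [-0.002 -0.113  0.016]
bar2 [ 0.039 -0.113  0.016]
shelf [0.0837 0.1021 0.    ]
shelf [ 0.0878 -0.1059  0.    ]
```

View pics/w7.png

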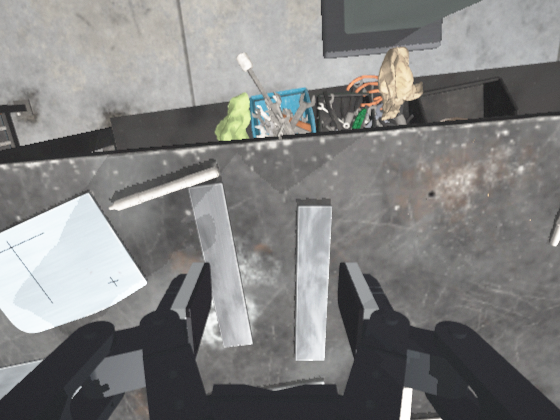

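```bash
python3 - <<'E'
from h import *
w=bot.camera_model("wrist")
bar(w,[(298,206),(295,360),(326,361),(331,205)])
bar(w,[(190,188),(223,347),(252,343),(221,182)])
print(onz(w,(215,170),.01),onz(w,(112,206),.01))
E
```

```text
bar ctr [ 0.5087 -0.3158] ang -4.16 len 0.2304 0.0442
bar ctr [ 0.4727 -0.4301] ang 2.73 len 0.2323 0.0413
[ 0.3388 -0.4215  0.01  ] [ 0.3723 -0.5516  0.01  ]
```

```bash
python3 -m jog '[[[0.03,0.01,-0.025,0,0,0.4,85],[0.06,0.02,-0.05,0,0,0.4,88],[0.09,0.03,-0.08,0,0,0.4,90],[0.12,0.037,-0.11,0,0,0.4,90],[0.15,0.037,-0.14,0,0,0.4,90],[0.171,0.037,-0.17,0,0,0.4,90],[0.171,0.037,-0.2,0,0,0.4,90],[0.171,0.037,-0.235,0,0,0.4,90],[0.171,0.037,-0.235,0,0,0.4,90],[0.171,0.037,-0.235,0,0,0.4,90]]]'|grep eef; python3 -m jog '[[[0,0,0,0,0,0,90],[0,0,0,0,0,0,90]]]'|grep eef
```

```text
eef_pos: [0.5064, -0.3139, 0.0404]
eef_pos: [0.5094, -0.3174, 0.0458]
```

```bash
for i in 1 2; do python3 -m jog '[[[0,0,0,0,0,0,90],[0,0,0,0,0,0,90]]]'|grep eef;done
```

```text
eef_pos: [0.5086, -0.3176, 0.0456]
eef_pos: [0.5077, -0.3171, 0.0442]
```

```bash
python3 -m jog '[[[0,0.001,-0.015,0,0,0,90],[0,0.001,-0.028,0,0,0,90],[0,0.001,-0.032,0,0,0,90],[0,0.001,-0.032,0,0,0,90],[0,0.001,-0.032,0,0,0,90]]]'|grep -E "eef|force"; python3 -m jog '[[[0,0,0,0,0,0,90],[0,0,0,0,0,0,90]]]'|grep -E "eef|force"
```

```text
eef_pos: [0.5073, -0.3157, 0.0112]
ft_force: [-0.0, -0.5, -0.9]
eef_pos: [0.508, -0.3161, 0.012]
ft_force: [0.3, 0.9, 0.9]
```

```bash
python3 -m jog '[[[0,0,-0.001,0,0,0,90],[0,0,-0.001,0,0,0,255],[0,0,-0.001,0,0,0,255],[0,0,-0.001,0,0,0,255],[0,0,-0.001,0,0,0,255],[0,0,-0.001,0,0,0,255],[0,0,-0.001,0,0,0,255]]]'|grep -E "eef|force|width";  python3 -m jog '[[[0,0,0.01,0,0,0,255],[0,0,0.03,0,0,0,255],[0,0,0.06,0,0,0,255],[0,0,0.1,0,0,0,255],[0,0,0.14,0,0,0,255],[0,0,0.18,0,0,0,255],[0,0,0.2,0,0,0,255],[0,0,0.2,0,0,0,255],[0,0,0.2,0,0,0,255]]]'|grep -E "eef|force|width"
```

```text
eef_pos: [0.5078, -0.3162, 0.0111]
ft_force: [-1.8, -1.8, 6.2]
grip_width: 0.0393
eef_pos: [0.5075, -0.3155, 0.2101]
ft_force: [0.2, 0.8, -5.4]
grip_width: 0.0389
```

```bash
python3 -m jog '[[[0,0.005,0,0,0,-7,255],[0,0.01,0,0,0,-14,255],[0,0.02,0,0,0,-21,255],[0,0.035,0,0,0,-28,255],[0,0.05,0,0,0,-35,255],[0,0.07,0,0,0,-42,255],[0,0.09,0,0,0,-49,255],[0,0.11,0,0,0,-56,255],[0,0.14,0,0,0,-63,255],[0,0.17,0,0,0,-70,255]]]'|grep -E "eef|width"; python3 -m jog '[[[0,0.03,0,0,0,-7,255],[0,0.07,0,0,0,-14,255],[0,0.11,0,0,0,-21,255],[0,0.15,0,0,0,-21.7,255],[0,0.19,0,0,0,-21.7,255],[0,0.23,0,0,0,-21.7,255],[0,0.27,0,0,0,-21.7,255],[0,0.31,0,0,0,-21.7,255],[0,0.35,0,0,0,-21.7,255],[-0.003,0.37,0,0,0,-21.7,255]]]'|grep -E "eef|width";python3 -m jog '[[[0,0,0,0,0,0,255],[0,0,0,0,0,0,255],[0,0,-0.01,-1.4,-13.2,0,255],[0,0,-0.015,-2.2,-19.88,0,255],[0,0,-0.02,-2.2,-19.88,0,255],[0,0,-0.02,-2.2,-19.88,0,255],[0,0,-0.02,-2.2,-19.88,0,255]]]'|grep -E "eef|width";python3 -c "
from h import *
from scipy.spatial.transform import Rotation as R
o=bot.get_obs();M=R.from_quat(o['tool_rot']).as_matrix();print(o['joint_pos'],shelf(o['eef_pos']));print(S@M)"
```

```text
eef_pos: [0.5047, -0.1441, 0.2057]
grip_width: 0.0392
eef_pos: [0.502, 0.2283, 0.2057]
grip_width: 0.0391
eef_pos: [0.5004, 0.2218, 0.1866]
grip_width: 0.0389
[ 0.5266  0.1687 -0.2845  0.8434 -0.2035  2.1751] [ 0.0368 -0.0092  0.1266]
[[-0.0033  1.     -0.0092]
 [ 1.      0.0032 -0.0055]
 [-0.0055 -0.0092 -0.9999]]
```

```bash
python3 -m jog '[[[0.007,0.001,-0.03,0,0,0,255],[0.014,0.002,-0.055,0,0,0,255],[0.019,0.003,-0.075,0,0,0,255],[0.022,0.0035,-0.087,0,0,0,255],[0.0236,0.0035,-0.0925,0,0,0,255],[0.0236,0.0035,-0.0925,0,0,0,255],[0.0236,0.0035,-0.0925,0,0,0,255]]]'|grep -E "eef|force";python3 -m jog '[[[0.0007,0,-0.002,0,0,0,255],[0.0007,0,-0.002,0,0,0,255],[0.0007,0,-0.002,0,0,0,255]]]'|grep -E "eef|force";python3 -m jog '[[[0.0004,0,-0.001,0,0,0,255],[0.0004,0,-0.001,0,0,0,255]]]'|grep -E "eef|force";python3 -m jog '[[[0.0004,0,-0.001,0,0,0,255],[0.0004,0,-0.001,0,0,0,255]]]'|grep -E "eef|force"; python3 -c "
from h import *
print(shelf(bot.get_obs()['eef_pos']))"
```

```text
eef_pos: [0.5299, 0.2279, 0.0984]
ft_force: [0.2, 0.2, -4.5]
eef_pos: [0.5293, 0.2282, 0.0967]
ft_force: [-0.2, 1.4, -5.1]
eef_pos: [0.5292, 0.2281, 0.0951]
ft_force: [0.5, -0.2, -6.2]
eef_pos: [0.5294, 0.2279, 0.0936]
ft_force: [-1.0, -0.3, -5.2]
[0.0315 0.     0.0296]
```

```bash
python3 -m jog '[[[0,-0.003,-0.001,0,0,0,255],[0,-0.003,-0.001,0,0,0,255],[0,-0.003,-0.001,0,0,0,255]]]'|grep -E "eef|force";python3 -m jog '[[[0.0004,0,-0.001,0,0,0,255],[0.0004,0,-0.001,0,0,0,255]]]'|grep -E "eef|force";python3 -m jog '[[[0.0003,0,-0.0007,0,0,0,255],[0.0003,0,-0.0007,0,0,0,255]]]'|grep -E "eef|force"; python3 -c "
from h import *
print(shelf(bot.get_obs()['eef_pos']))"
```

```text
eef_pos: [0.5293, 0.2245, 0.0924]
ft_force: [0.6, -0.3, -5.3]
eef_pos: [0.5299, 0.2248, 0.0915]
ft_force: [0.2, -0.2, -5.0]
eef_pos: [0.5301, 0.2249, 0.0912]
ft_force: [-2.3, -0.6, -1.1]
[ 0.0317 -0.0029  0.027 ]
```

Contact. Slide 11 mm downhill to the stops.

```bash
python3 -m jog '[[[-0.002,0.0002,-0.0007,0,0,0,255],[-0.004,0.0004,-0.0014,0,0,0,255],[-0.006,0.0006,-0.0022,0,0,0,255],[-0.008,0.0008,-0.003,0,0,0,255],[-0.0095,0.001,-0.0036,0,0,0,255],[-0.0095,0.001,-0.0036,0,0,0,255],[-0.0095,0.001,-0.0036,0,0,0,255]]]'|grep -E "force|eef";python3 -m jog '[[[-0.001,0.0001,-0.0003,0,0,0,255],[-0.002,0.0002,-0.0007,0,0,0,255],[-0.002,0.0002,-0.0007,0,0,0,255]]]'|grep -E "force|eef";python3 -c "
from h import *
print(shelf(bot.get_obs()['eef_pos']))"
```

```text
eef_pos: [0.521, 0.2263, 0.0878]
ft_force: [-1.8, -0.0, 0.8]
eef_pos: [0.5195, 0.2263, 0.0873]
ft_force: [1.2, 0.3, 2.3]
[ 0.0203 -0.0026  0.027 ]
```

```bash
python3 -m jog '[[[-0.001,0.0001,-0.0003,0,0,0,255],[-0.002,0.0002,-0.0007,0,0,0,255],[-0.002,0.0002,-0.0007,0,0,0,255]]]'|grep -E "force|eef";python3 -c "
from h import *
print(shelf(bot.get_obs()['eef_pos']))"
```

```text
eef_pos: [0.5194, 0.2264, 0.0874]
ft_force: [6.7, -1.8, 0.2]
[ 0.0202 -0.0026  0.0271]
```

```bash
python3 -m jog '[[[0,0,0,0,0,0,255],[0,0,0,0,0,0,85],[0,0,0,0,0,0,85],[0.0015,0,0.0005,0,0,0,85],[0.0015,0,0.0005,0,0,0,85]]]'|grep -E "force|eef|width";python3 -m jog '[[[-0.004,0,0.01,0,0,0,85],[-0.014,0.0015,0.04,0,0,0,85],[-0.028,0.003,0.08,0,0,0,85],[-0.034,0.003,0.11,0,0,0,85],[-0.034,0.003,0.11,0,0,0,85],[-0.034,0.003,0.11,0,0,0,85]]]'|grep eef;python3 -c "
from h import *
cv2.imwrite('pics/w8.png',bot.camera('wrist'))"
python3 -m jog '[[[0,0,0.02,0.7,6.6,0,85],[0,-0.02,0.04,1.4,13.2,0,85],[0,-0.05,0.06,2.2,19.88,0,85],[0,-0.09,0.06,2.2,19.88,0,85],[0,-0.13,0.06,2.2,19.88,0,85]]]'|grep eef; python3 -m jog '[[[0,-0.04,0,0,0,7,85],[0,-0.08,0,0,0,14,85],[0,-0.115,0,0,0,21,85],[0,-0.15,0,0,0,28,85],[0,-0.19,0,0,0,35,85],[0,-0.23,0,0,0,42,85],[0,-0.265,0,0,0,49,85],[0,-0.3,0,0,0,56,85],[0,-0.34,0,0,0,63,85],[0,-0.37,0,0,0,70,85]]]'|grep eef;python3 -m jog '[[[-0.04,-0.02,0.01,0,0,7,85],[-0.07,-0.04,0.02,0,0,14,85],[-0.1,-0.06,0.03,0,0,21,85],[-0.13,-0.08,0.03,0,0,28,85],[-0.15,-0.1,0.03,0,0,33,85],[-0.15,-0.1,0.03,0,0,33,85],[-0.15,-0.1,0.03,0,0,33,85],[-0.15,-0.1,0.03,0,0,33,85]]]'|grep eef;python3 -c "
from h import *
from scipy.spatial.transform import Rotation as R
o=bot.get_obs();M=R.from_quat(o['tool_rot']).as_matrix();print(o['eef_pos'],np.degrees(np.arctan2(M[1,1],M[0,1])),M[:,2])
w=bot.camera_model('wrist');print(w['T'].tolist())
cv2.imwrite('pics/w9.png',np.hstack([cv2.resize(bot.camera('wrist'),(400,300)),cv2.resize(cv2.imread('pics/w8.png'),(400,300))]))"
```

```text
eef_pos: [0.5177, 0.2261, 0.086]
ft_force: [0.1, 0.7, 0.3]
grip_width: 0.0573
eef_pos: [0.485, 0.2304, 0.1999]
eef_pos: [0.486, 0.098, 0.2554]
eef_pos: [0.483, -0.2717, 0.2544]
eef_pos: [0.3339, -0.3695, 0.2851]
[ 0.3339 -0.3695  0.2851] 91.05826108803238 [-0.0015  0.0024 -1.    ]
[[-0.018186391192835553, 0.9503759499408979, 0.3105717452527145, 0.2548101546434506], [0.9998289709951964, 0.016243065891877573, 0.008842599681012496, -0.3709139653509912], [0.0033591567494940648, 0.3106794434531644, -0.950508810838471, 0.4196705400115688], [0.0, 0.0, 0.0, 1.0]]
```

View pics/w9.png

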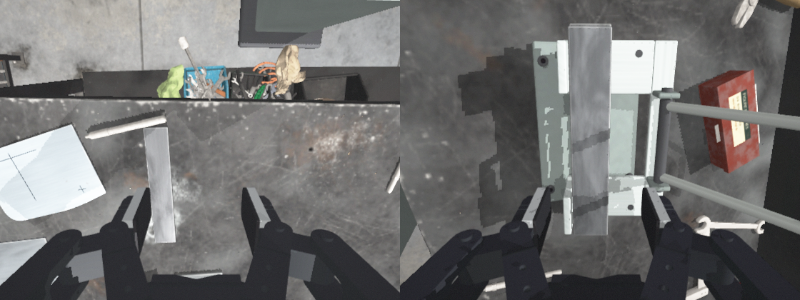

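```bash
python3 - <<'E'
from h import *
w=bot.camera_model("wrist")
bar(w,[(201,180),(214,340),(245,339),(235,177)])
E
```

```text
bar ctr [ 0.4732 -0.431 ] ang 2.25 len 0.2330 0.0440
```

```bash
python3 -m jog '[[[0.03,-0.02,-0.025,0,0,1.4,85],[0.06,-0.04,-0.05,0,0,1.4,88],[0.09,-0.06,-0.08,0,0,1.4,90],[0.12,-0.061,-0.11,0,0,1.4,90],[0.139,-0.061,-0.14,0,0,1.4,90],[0.139,-0.061,-0.17,0,0,1.4,90],[0.139,-0.061,-0.2,0,0,1.4,90],[0.139,-0.061,-0.24,0,0,1.4,90],[0.139,-0.061,-0.24,0,0,1.4,90],[0.139,-0.061,-0.24,0,0,1.4,90]]]'|grep eef; for i in 1 2; do python3 -m jog '[[[0,0,0,0,0,0,90],[0,0,0,0,0,0,90],[0,0,0,0,0,0,90]]]'|grep -E "eef|rot"; done
```

```text
eef_pos: [0.4722, -0.4278, 0.0433]
eef_pos: [0.475, -0.4324, 0.0498]
tool_rot: [-0.022, 1.0, -0.002, 0.002]
eef_pos: [0.4735, -0.4315, 0.0476]
tool_rot: [-0.022, 1.0, -0.001, 0.001]
```

```bash
python3 -m jog '[[[-0.0005,0.001,-0.015,0,0,0,90],[-0.0005,0.001,-0.028,0,0,0,90],[-0.0005,0.001,-0.035,0,0,0,90],[-0.0005,0.001,-0.035,0,0,0,90],[-0.0005,0.001,-0.035,0,0,0,90]]]'|grep -E "eef|force"; python3 -m jog '[[[0,0,0,0,0,0,90],[0,0,0,0,0,0,90]]]'|grep -E "eef|force"
```

```text
eef_pos: [0.4724, -0.4298, 0.0112]
ft_force: [-0.3, -0.0, -0.1]
eef_pos: [0.4733, -0.4306, 0.0124]
ft_force: [-0.5, -0.4, -0.5]
```

```bash
python3 -m jog '[[[0,0,-0.0013,0,0,0,90],[0,0,-0.0013,0,0,0,255],[0,0,-0.0013,0,0,0,255],[0,0,-0.0013,0,0,0,255],[0,0,-0.0013,0,0,0,255],[0,0,-0.0013,0,0,0,255],[0,0,-0.0013,0,0,0,255]]]'|grep -E "eef|force|width";  python3 -m jog '[[[0,0,0.01,0,0,0,255],[0,0,0.03,0,0,0,255],[0,0,0.06,0,0,0,255],[0,0,0.1,0,0,0,255],[0,0,0.14,0,0,0,255],[0,0,0.18,0,0,0,255],[0,0,0.2,0,0,0,255],[0,0,0.2,0,0,0,255],[0,0,0.2,0,0,0,255]]]'|grep -E "eef|force|width"
```

```text
eef_pos: [0.4731, -0.4307, 0.0112]
ft_force: [-0.2, -0.3, 6.1]
grip_width: 0.039
eef_pos: [0.4727, -0.4298, 0.2099]
ft_force: [0.4, -0.2, -6.5]
grip_width: 0.039
```

```bash
python3 -m jog '[[[0,0.005,0,0,0,-7,255],[0,0.01,0,0,0,-14,255],[0.005,0.02,0,0,0,-21,255],[0.01,0.035,0,0,0,-28,255],[0.015,0.05,0,0,0,-35,255],[0.02,0.07,0,0,0,-42,255],[0.025,0.09,0,0,0,-49,255],[0.03,0.11,0,0,0,-56,255],[0.033,0.14,0,0,0,-63,255],[0.033,0.17,0,0,0,-70,255]]]'|grep -E "eef|width"; python3 -m jog '[[[0,0.03,0,0,0,-7,255],[0,0.07,0,0,0,-14,255],[0,0.11,0,0,0,-21,255],[0,0.15,0,0,0,-28,255],[0,0.19,0,0,0,-28.7,255],[0,0.23,0,0,0,-28.7,255],[0,0.27,0,0,0,-28.7,255],[0,0.31,0,0,0,-28.7,255],[0,0.35,0,0,0,-28.7,255],[0,0.37,0,0,0,-28.7,255]]]'|grep -E "eef|width";python3 -m jog '[[[0,0.04,0,0,0,0,255],[0,0.08,0,0,0,0,255],[0,0.11,0,0,0,0,255],[0,0.121,0,0,0,0,255],[0,0.121,0,0,0,0,255],[0,0.121,0,0,0,0,255]]]'|grep -E "eef|width";python3 -c "
from h import *
from scipy.spatial.transform import Rotation as R
o=bot.get_obs();M=R.from_quat(o['tool_rot']).as_matrix();print(o['joint_pos'],shelf(o['eef_pos']));print(np.degrees(np.arctan2(M[1,1],M[0,1])))"
```

```text
eef_pos: [0.5039, -0.2579, 0.2051]
grip_width: 0.039
eef_pos: [0.5026, 0.114, 0.2059]
grip_width: 0.0392
eef_pos: [0.5036, 0.2305, 0.2066]
grip_width: 0.0388
[ 0.4296  0.3683  0.0963  1.3061 -0.0008  2.106 ] [ 0.0458 -0.0002  0.1446]
-6.052122134398413
```

```bash
python3 -m jog '[[[0,0,-0.005,-0.7,-6.6,0,255],[0,0,-0.01,-1.4,-13.2,0,255],[0,0,-0.015,-2.2,-19.88,0,255],[0,0,-0.015,-2.2,-19.88,0,255],[0,0,-0.015,-2.2,-19.88,0,255],[0,0,-0.015,-2.2,-19.88,0,255]]]'|grep -E "eef|width";python3 -c "
from h import *
from scipy.spatial.transform import Rotation as R
o=bot.get_obs();M=R.from_quat(o['tool_rot']).as_matrix();print(shelf(o['eef_pos']));print(S@M)
print(S.T@(np.array([.0275,-.003,.040])-shelf(o['eef_pos'])))"
```

```text
eef_pos: [0.5054, 0.2298, 0.1947]
grip_width: 0.0391
[ 0.0435 -0.0007  0.1329]
[[-0.0002  1.     -0.0028]
 [ 1.      0.0002 -0.0021]
 [-0.0021 -0.0028 -1.    ]]
[ 0.0164 -0.004  -0.0927]
```

```bash
python3 -m jog '[[[0.005,-0.001,-0.03,0,0,0,255],[0.01,-0.002,-0.055,0,0,0,255],[0.013,-0.003,-0.075,0,0,0,255],[0.015,-0.004,-0.087,0,0,0,255],[0.0164,-0.004,-0.0927,0,0,0,255],[0.0164,-0.004,-0.0927,0,0,0,255],[0.0164,-0.004,-0.0927,0,0,0,255]]]'|grep -E "eef|force";python3 -m jog '[[[0.0007,0,-0.002,0,0,0,255],[0.0007,0,-0.002,0,0,0,255],[0.0007,0,-0.002,0,0,0,255]]]'|grep -E "eef|force";python3 -m jog '[[[0.0004,0,-0.001,0,0,0,255],[0.0004,0,-0.001,0,0,0,255]]]'|grep -E "eef|force";python3 -m jog '[[[0.0004,0,-0.001,0,0,0,255],[0.0004,0,-0.001,0,0,0,255]]]'|grep -E "eef|force"; python3 -c "
from h import *
print(shelf(bot.get_obs()['eef_pos']))"
```

```text
eef_pos: [0.5239, 0.2272, 0.1033]
ft_force: [0.6, 0.6, -5.4]
eef_pos: [0.5235, 0.2274, 0.1015]
ft_force: [0.3, 0.2, -5.9]
eef_pos: [0.5233, 0.2272, 0.0998]
ft_force: [-0.3, 0.4, -6.7]
eef_pos: [0.5235, 0.2271, 0.0984]
ft_force: [0.2, -0.3, -5.2]
[ 0.0278 -0.0014  0.0361]
```

```bash
python3 -m jog '[[[0.0004,0,-0.001,0,0,0,255],[0.0004,0,-0.001,0,0,0,255]]]'|grep -E "eef|force";python3 -m jog '[[[0.0003,0,-0.0007,0,0,0,255],[0.0003,0,-0.0007,0,0,0,255]]]'|grep -E "eef|force"; python3 -c "
from h import *
print(shelf(bot.get_obs()['eef_pos']))"
```

```text
eef_pos: [0.5241, 0.2271, 0.0974]
ft_force: [-0.6, -0.1, -5.3]
eef_pos: [0.5241, 0.2271, 0.0973]
ft_force: [-4.3, -0.7, 0.9]
[ 0.028  -0.0014  0.0349]
```

```bash
python3 -m jog '[[[-0.002,0,-0.0007,0,0,0,255],[-0.004,0,-0.0014,0,0,0,255],[-0.0056,0,-0.002,0,0,0,255],[-0.0065,0,-0.0024,0,0,0,255],[-0.0065,0,-0.0024,0,0,0,255],[-0.0065,0,-0.0024,0,0,0,255]]]'|grep -E "force|eef";python3 -m jog '[[[-0.001,0.0001,-0.0003,0,0,0,255],[-0.002,0.0002,-0.0007,0,0,0,255],[-0.002,0.0002,-0.0007,0,0,0,255]]]'|grep -E "force|eef";python3 -m jog '[[[-0.001,0.0001,-0.0003,0,0,0,255],[-0.002,0.0002,-0.0007,0,0,0,255],[-0.002,0.0002,-0.0007,0,0,0,255]]]'|grep -E "force|eef";python3 -c "
from h import *
print(shelf(bot.get_obs()['eef_pos']))"
```

```text
eef_pos: [0.5188, 0.2276, 0.0954]
ft_force: [0.5, 0.2, 3.2]
eef_pos: [0.5174, 0.2276, 0.0949]
ft_force: [2.4, 0.0, 4.6]
eef_pos: [0.5168, 0.2276, 0.0948]
ft_force: [7.9, -1.5, 3.5]
[ 0.0202 -0.0017  0.035 ]
```

Against the stops at the same reading. Release, lift, and look.

```bash
python3 -m jog '[[[0,0,0,0,0,0,85],[0,0,0,0,0,0,85],[0.0018,0,0.0007,0,0,0,85],[0.0018,0,0.0007,0,0,0,85],[0.0018,0,0.0007,0,0,0,85]]]'|grep -E "force|eef|width";python3 -m jog '[[[-0.004,0,0.01,0,0,0,85],[-0.014,0.0015,0.04,0,0,0,85],[-0.028,0.003,0.08,0,0,0,85],[-0.034,0.003,0.11,0,0,0,85],[-0.034,0.003,0.11,0,0,0,85],[-0.034,0.003,0.11,0,0,0,85]]]'|grep eef;python3 -c "
from h import *
from scipy.spatial.transform import Rotation as R
a=cv2.resize(bot.camera('wrist'),(400,300));b=cv2.resize(bot.camera('side')[110:230,180:340],(400,300))
cv2.imwrite('pics/w10.png',np.hstack([a,b]))
w=bot.camera_model('wrist');print(w['T'].tolist())"
```

```text
eef_pos: [0.5147, 0.2272, 0.0928]
ft_force: [0.0, 0.9, 0.7]
grip_width: 0.0568
eef_pos: [0.4825, 0.2316, 0.2072]
[[0.9349505215900308, -0.20772730269638257, 0.28760544134806204, 0.44496370040317146], [-0.10061485523748809, -0.9326289726698123, -0.3465253962444722, 0.31568846753205493], [0.3402119531763507, 0.2950467201162125, -0.8928623969372868, 0.3296802116621519], [0.0, 0.0, 0.0, 1.0]]
```

View pics/w10.png

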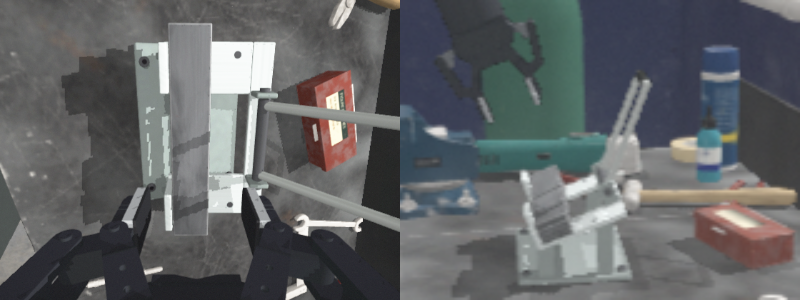

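```bash
python3 -m jog '[[[0,0,0.03,0.7,6.6,0,80],[0,0,0.06,1.4,13.2,0,40],[0,0,0.09,2.2,19.88,0,0],[0,0,0.125,2.2,19.88,0,0],[0.04,-0.005,0.125,2.2,19.88,0,0],[0.08,-0.01,0.125,2.2,19.88,0,0],[0.12,-0.015,0.125,2.2,19.88,0,0],[0.155,-0.019,0.125,2.2,19.88,0,0],[0.167,-0.019,0.125,2.2,19.88,0,0],[0.167,-0.019,0.125,2.2,19.88,0,0]]]'|grep -E "eef|width";python3 -m jog '[[[0,0,0,0,0,0,0],[0,0,0,0,0,0,0],[0,0,0,0,0,0,0]]]';python3 -c "
from h import *
from scipy.spatial.transform import Rotation as R
o=bot.get_obs();print(o['eef_pos'],R.from_quat(o['tool_rot']).as_matrix())
cv2.imwrite('pics/w11.png',np.hstack([cv2.resize(bot.camera('wrist'),(400,300)),cv2.resize(bot.camera('side')[60:210,180:380],(400,300))]))"
```

```text
eef_pos: [0.651, 0.2101, 0.3223]
grip_width: 0.0853
clock: 48.98
eef_pos: [0.6474, 0.2118, 0.3291]
tool_rot: [0.744, 0.669, -0.0, -0.0]
ft_force: [-0.1, 0.7, 0.1]
grip_width: 0.0849
[0.6474 0.2118 0.3291] [[ 0.1061  0.9944 -0.0004]
 [ 0.9944 -0.1061  0.    ]
 [-0.     -0.0004 -1.    ]]
```

View pics/w11.png

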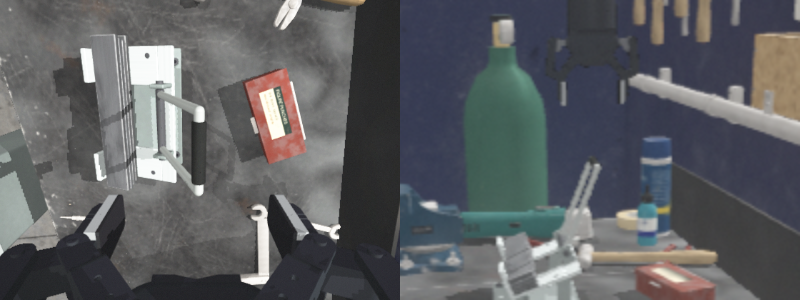

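```bash
python3 - <<'E'
from h import *
w=bot.camera_model("wrist")
a=onz(w,(277,172),.24);b=onz(w,(277.5,259),.24);print(a,b,(a+b)/2)
print(bot.get_obs()["eef_pos"])
E
```

```text
[0.6534 0.2421 0.24  ] [0.6472 0.1792 0.24  ] [0.6503 0.2107 0.24  ]
[0.6475 0.2119 0.3299]
```

```bash
python3 -m jog '[[[0.003,-0.001,-0.035,0,0,0,0],[0.003,-0.001,-0.07,0,0,0,0],[0.003,-0.001,-0.095,0,0,0,0],[0.003,-0.001,-0.1005,0,0,0,0],[0.003,-0.001,-0.1005,0,0,0,0],[0.003,-0.001,-0.1005,0,0,0,0],[0.003,-0.001,-0.1005,0,0,0,255],[0.003,-0.001,-0.1005,0,0,0,255],[0.003,-0.001,-0.1005,0,0,0,255],[0.003,-0.001,-0.1005,0,0,0,255]]]';python3 -m jog '[[[0,0,0,0,0,0,255],[0,0,0,0,0,0,255],[0,0,0,0,0,0,255],[0,0,0,0,0,0,255],[0,0,0,0,0,0,255]]]'; python3 - <<'E'
import numpy as np
u=np.array([.994,-.108]);r=.145
f=lambda q:np.array((-r*np.cos(q-.349),r*np.sin(q-.349)))
qs=[2.3,2.2,2.05,1.9,1.75,1.6,1.45,1.3,1.15,1.0,.9,.8,.7,.6,.5,.42,.36]
for q0 in (2.3,1.15):
  for q in qs:
    if q<=q0 and q>=(1.15 if q0>2 else .3):
      d=f(q)-f(q0);print("%.2f [%.4f,%.4f,%.4f]"%(q,*(d[0]*u),d[1]))
E
```

```text
clock: 49.92
eef_pos: [0.6522, 0.2106, 0.2295]
tool_rot: [0.744, 0.668, 0.001, 0.0]
ft_force: [-0.3, 1.1, -0.6]
grip_width: 0.0386
clock: 50.33
eef_pos: [0.6496, 0.2107, 0.2287]
tool_rot: [0.744, 0.668, -0.001, -0.001]
ft_force: [-6.2, 0.4, 4.4]
grip_width: 0.0122
2.30 [0.0000,-0.0000,0.0000]
2.20 [-0.0136,0.0015,0.0047]
2.05 [-0.0348,0.0038,0.0091]
1.90 [-0.0563,0.0061,0.0103]
1.75 [-0.0778,0.0085,0.0083]
1.60 [-0.0988,0.0107,0.0030]
1.45 [-0.1187,0.0129,-0.0054]
1.30 [-0.1372,0.0149,-0.0166]
1.15 [-0.1538,0.0167,-0.0305]
1.15 [0.0000,-0.0000,0.0000]
1.00 [-0.0143,0.0016,-0.0163]
0.90 [-0.0225,0.0024,-0.0282]
0.80 [-0.0294,0.0032,-0.0409]
0.70 [-0.0350,0.0038,-0.0543]
0.60 [-0.0393,0.0043,-0.0681]
0.50 [-0.0422,0.0046,-0.0823]
0.42 [-0.0435,0.0047,-0.0938]
0.36 [-0.0438,0.0048,-0.1025]
```

```bash
python3 -m jog '[[[-0.0136,0.0015,0.0047,0,0,0,255],[-0.0348,0.0038,0.0091,0,0,0,255],[-0.0563,0.0061,0.0103,0,0,0,255],[-0.0778,0.0085,0.0083,0,0,0,255],[-0.0988,0.0107,0.003,0,0,0,255],[-0.1187,0.0129,-0.0054,0,0,0,255],[-0.1372,0.0149,-0.0166,0,0,0,255],[-0.1538,0.0167,-0.0305,0,0,0,255],[-0.1538,0.0167,-0.0305,0,0,0,255],[-0.1538,0.0167,-0.0305,0,0,0,255]]]';python3 -m jog '[[[-0.0143,0.0016,-0.0163,0,0,0,255],[-0.0225,0.0024,-0.0282,0,0,0,255],[-0.0294,0.0032,-0.0409,0,0,0,255],[-0.035,0.0038,-0.0543,0,0,0,255],[-0.0393,0.0043,-0.0681,0,0,0,255],[-0.0415,0.0045,-0.078,0,0,0,255],[-0.0422,0.0046,-0.0823,0,0,0,255],[-0.0422,0.0046,-0.0823,0,0,0,255],[-0.0422,0.0046,-0.0823,0,0,0,255]]]'
```

```text
clock: 51.17
eef_pos: [0.4959, 0.2279, 0.197]
tool_rot: [0.743, 0.669, -0.001, -0.001]
ft_force: [-2.7, 2.6, -0.4]
grip_width: 0.0119
clock: 51.92
eef_pos: [0.4545, 0.2325, 0.1154]
tool_rot: [0.744, 0.668, -0.001, -0.002]
ft_force: [-6.7, 2.9, 2.0]
grip_width: 0.0122
```

Now ease down in small steps until the keeper touches the stack.

```bash
python3 -m jog '[[[-0.0008,0,-0.006,0,0,0,255],[-0.0013,0.0001,-0.0115,0,0,0,255],[-0.0013,0.0001,-0.0115,0,0,0,255],[-0.0013,0.0001,-0.0115,0,0,0,255]]]'|grep -E "eef|force";for i in 1 2 3; do python3 -m jog '[[[-0.0002,0,-0.004,0,0,0,255],[-0.0002,0,-0.004,0,0,0,255],[-0.0002,0,-0.004,0,0,0,255]]]'|grep -E "eef|force"; done
```

```text
eef_pos: [0.4529, 0.2327, 0.1037]
ft_force: [-7.2, 4.1, 2.0]
eef_pos: [0.4526, 0.2327, 0.1]
ft_force: [-8.7, 3.7, 2.5]
eef_pos: [0.4523, 0.2327, 0.0955]
ft_force: [-6.0, 4.4, -1.0]
eef_pos: [0.4522, 0.2327, 0.0916]
ft_force: [-7.0, 3.4, 1.4]
```

```bash
for i in 1 2 3; do python3 -m jog '[[[0.0001,0,-0.0015,0,0,0,255],[0.0001,0,-0.0015,0,0,0,255],[0.0001,0,-0.0015,0,0,0,255]]]'|grep -E "eef|force"; done
```

```text
eef_pos: [0.4521, 0.2327, 0.0902]
ft_force: [-7.7, 3.9, 1.8]
eef_pos: [0.4521, 0.2327, 0.0888]
ft_force: [-7.8, 4.3, 0.9]
eef_pos: [0.4521, 0.2327, 0.0873]
ft_force: [-8.7, 5.0, 2.3]
```

```bash
for i in 1 2 3; do python3 -m jog '[[[0.0001,0,-0.0015,0,0,0,255],[0.0001,0,-0.0015,0,0,0,255],[0.0001,0,-0.0015,0,0,0,255]]]'|grep -E "eef|force"; done
```

```text
eef_pos: [0.452, 0.2327, 0.0853]
ft_force: [-6.3, 4.1, -1.2]
eef_pos: [0.4521, 0.2327, 0.0837]
ft_force: [-6.6, 4.1, -1.1]
eef_pos: [0.4522, 0.2327, 0.0822]
ft_force: [-7.0, 4.5, -1.3]
```

```bash
for i in 1 2; do python3 -m jog '[[[0.0002,0,-0.0015,0,0,0,255],[0.0002,0,-0.0015,0,0,0,255],[0.0002,0,-0.0015,0,0,0,255]]]'|grep -E "eef|force|width"; done
```

```text
eef_pos: [0.4522, 0.2327, 0.0808]
ft_force: [-7.0, 4.3, 0.2]
grip_width: 0.0117
eef_pos: [0.4523, 0.2327, 0.0797]
ft_force: [-10.1, 4.6, 3.4]
grip_width: 0.012
```

```bash
python3 -m jog '[[[0,0,0,0,0,0,190],[0,0,0,0,0,0,160],[0,0,0,0,0,0,160],[0,0,0,0,0,0,160],[0,0,0,0,0,0,160]]]';python3 -m jog '[[[0,0,0,0,0,0,160],[0,0,0.01,0,0,0,160],[0,0,0.03,0,0,0,160],[0,0,0.06,0,0,0,160],[0,0,0.1,0,0,0,160],[0,0,0.14,0,0,0,160],[-0.03,-0.03,0.16,0,0,0,160],[-0.06,-0.06,0.16,0,0,0,160],[-0.06,-0.1,0.16,0,0,0,160],[-0.06,-0.1,0.16,0,0,0,160]]]'; python3 - <<'E'
from h import *
a=bot.camera("side");b=bot.camera("scene");c=bot.camera("wrist");cv2.imwrite("pics/fs.png",a);cv2.imwrite("pics/fc.png",b);cv2.imwrite("pics/fw.png",c)
m=bot.camera_model("scene");s=bot.camera_model("side")
org=np.array([.509,.227,.055]);print(bot.get_obs()["eef_pos"])
for q in (0,.1,.2,.25,.3,.35,.4,.5):
    p=org+S.T@np.array([.1-.145*np.cos(q),0,.018+.145*np.sin(q)]); u=proj(m,p);print(q,u,"scene dark?",cv2.cvtColor(b,6)[int(u[1])-2:int(u[1])+3,int(u[0])-2:int(u[0])+3].mean(),proj(s,p))
g=cv2.cvtColor(b,6);print(g[265:325:3,225:290:3])
E
```

```text
clock: 55.42
eef_pos: [0.4554, 0.2317, 0.08]
tool_rot: [0.744, 0.668, 0.0, 0.0]
ft_force: [0.6, 0.5, 0.3]
grip_width: 0.032
clock: 56.25
eef_pos: [0.3928, 0.1273, 0.2415]
tool_rot: [0.745, 0.667, -0.0, 0.001]
ft_force: [-0.8, 0.1, -0.9]
grip_width: 0.0316
[0.3952 0.1316 0.2407]
0 [255.2825 306.9199] scene dark? 134.64 [220.8889 197.0231]
0.1 [256.867  301.9555] scene dark? 132.84 [219.4034 193.1479]
0.2 [257.845  296.4381] scene dark? 76.08 [218.3252 189.1244]
0.25 [258.096 293.487] scene dark? 45.4 [217.9439 187.0693]
0.3 [258.1839 290.417 ] scene dark? 48.76 [217.6699 184.9922]
0.35 [258.1057 287.2359] scene dark? 68.64 [217.5044 182.8981]
0.4 [257.8591 283.9524] scene dark? 138.0 [217.4485 180.7926]
0.5 [256.8555 277.1154] scene dark? 153.68 [217.668  176.5686]
[[168 162 198 128 213 246 247 207 127 119 111 112 193 247 192 149 118 113
  106 107 108 102]
 [ 74 163 128 115 106  94 200 242 248 212 129 229 245 170 149 136 124 121
  116 114 113 112]
 [112 126 119 122 127 130 121  92 190 237 249 234 168 150 150 124 125 120
  118 125 117 115]
 [124 124 130 134 132 131 132 118  83  88 181 
[... 835 characters left out ...]
5 133 134 144 122 104 100  73
   71  74  77  79]
 [ 69 148 168 135 134 218 229 155 138 134 133 133 145 155 104 101  66  70
   70  77  77  83]
 [147 169 101 102 102 122 155 193 134 134 133 178 103 102 100  55  74  72
   77  77  77  80]
 [167 101 101 101 118 175 200 134 131 133 145 136 105 103  53  68  74  71
   75  76  78  74]
 [100 100 100 120 198 189 132 132 131 174 117 103 101  53  71  69  80  70
   75  76  77  77]
 [100 101 100 145 170 131 131 132 163 102 103 100  61  64  70  74  77  73
   72  74  73  75]
 [104 131 198 170 103 103 111 161 117 104 102  53  61  66  69  69  73  70
   70  75  74  71]
 [101 126 183 131 134 114 102 103 104 102  48  73  63  64  72  73  76  74
   75  78  79  77]]
```

```bash
python3 - <<'E'
from h import *
old=cv2.imread("pics/w10.png")[:,400:]; new=cv2.resize(cv2.imread("pics/fs.png")[110:230,180:340],(400,300))
for n,(x0,x1,y0,y1) in dict(stackend=(120,172,200,248),base=(115,235,250,285),box=(290,395,200,270)).items():
    r=cv2.matchTemplate(new[y0-12:y1+12,x0-12:x1+12],old[y0:y1,x0:x1],cv2.TM_CCOEFF_NORMED);_,v,_,p=cv2.minMaxLoc(r);print(n,v,p[0]-12,p[1]-12)
o=bot.get_obs();print(o["clock"],o["ft_force"])
E
```

```text
stackend 0.9166264533996582 0 0
base 0.978890061378479 0 0
box 0.9990306496620178 0 0
56.4 [ 0.7081 -0.2756 -0.9759]
```

```bash
python3 -m jog '[[[0,0,0,0,0,0,160],[0,0,0,0,0,0,160],[0,0,0,0,0,0,160],[0,0,0,0,0,0,160]]]'|grep clock; python3 -c "
from workcell import bot
print(bot.job_done())"
```

```text
clock: 56.73
the job is handed in; nothing more can be done
None
```

I swung the keeper back until it stayed open and stacked all four bars on the shelf. I then lowered the keeper onto the stack, let go and handed the job in at 56.7 s on the robot clock.

**Stops:** each bar was slid downhill until contact at 5.6 to 7.9 N. All four stopped at the same shelf reading, x about 20 mm. I judged that point by force and position.

**Centring:** bar 1 came out about 6 mm off centre and bar 2 about 0 mm, with 15 mm allowed. For bars 3 and 4 I only looked at the pictures, which showed them flush with the rest.

**Keeper:**
- While lowering it, I felt contact about 8 mm lower than expected for four bars. The fingers may have slid on the sleeve.
- After letting go, the scene image puts the sleeve at about 0.25 to 0.3 rad. That agrees with resting on four bars and is below the 0.5 limit.

**Stack after the keeper came down:** a side-view match showed no shift of the visible stack end. I had used all 16 picture views, so this last check was by numbers only.

**Bystanders:** I saw no contact with the angle iron, try square or scriber, but did not measure their positions again.

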